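# Put the battery packs on charge and bin their covers

### The job

Tip the blue tilt-out bin forward by its pull bar, put every orange terminal cover from the table into it, then push the bin back until it clicks shut. Put every battery pack on charge: slide each from the front into a bay of its own in the charging dock, its flange under the rails, fully home so that the orange spring catch has snapped out behind it. Leave the insert tray, the white bottle and the red bottle where they are.

Things in the scene. Friction and masses are not known exactly. Their poses are not given: they have to be found in the camera images.
- bin (a joint): blue tilt-out bin, rad: 0 = upright and shut, grows as its top tips forward, 0.85 = fully open (stop). 120 mm wide, front panel 98 mm high, pocket 62 x 112 mm inside; pivots on its bottom front edge. A sprung roller clicks at about 0.08 rad and takes some 5 N at the bar to pass either way; gravity keeps the bin shut, or open beyond about 0.75
- bin_bar (a point): centre of the bin's steel pull bar, 14 mm thick, 32 mm long along the case's y, on a 14 mm wide bracket above the front panel. Take it from above across its flat ends (32 mm) and lead it in an arc round bin_hinge; it turns between the fingers. When shut it is 112 mm above and 16 mm in front of bin_hinge. Axes turn with the bin
- bin_hinge (a point): midpoint of the bin's pivot line, 10 mm above the table, fixed to the case. x points into the case (away from the robot at yaw 0), y along the pivot, z up. The grey case is 134 mm wide and 125 mm high, reaches from 5 mm in front of this point to 85 mm behind it; its roof begins 10 mm behind
- bin_mouth (a point): middle of the opening of the fully open bin, 95 mm above the table, 33 mm in front of the pivot line, fixed to the case, axes as bin_hinge. The opening is 70 mm in x, 112 mm in y. A cover held level with its 50 mm side along x and let go here, or up to 20 mm lower, falls into the bin
- bin_pocket (a point): centre of the bin's pocket, 26 mm above its inner floor; moves with the bin
- catch0 (a joint): orange spring catch of bay 0, in m: 0 = sprung out, grows as it is pushed aside to the bay's left (stop 0.012). It sticks 9 mm into the left of the channel at the mouth; its slope begins 64 mm and its hooking face is 34.5 mm in front of the bay point. The flange pushes it aside with 2 to 6 N and it snaps out behind the flange
- catch1 (a joint): the same, bay 1
- catch2 (a joint): the same, bay 2
- bay0 (a point): right-hand bay of the grey charging dock (fixed): the point on its floor, 10 mm above the table, under the middle of a pack that is fully home (it can go 1.5 mm farther). x points into the bay (away from the robot at yaw 0), y left, z up. The floor runs 95 mm to the front (-x). Start a pack straight with its middle at x = -95 mm, then slide along +x
- bay1 (a point): middle bay, the same, 90 mm left of bay 0. Each bay is a channel 60 mm wide for the pack's flange, with two rails 45 mm apart above it from x = -30 mm to the back stop; rail undersides are 11 mm, tops 15 mm above the floor, so a pack can enter only from the front
- bay2 (a point): left-hand bay, the same, 90 mm left of bay 1. The dock is 260 mm wide, its back wall 56 mm high. A pack pressed down on the floor drags; slide it 1 to 2 mm above the floor or only lightly resting on it
- pack0 (a point): battery pack, black with a yellow band at the top; may be absent. Flange 64 x 54 x 8 mm at the bottom, body 52 (x) x 36 (y) mm, 60 mm high in all, 0.2 to 0.36 kg. This point is mid-body, 42 mm above the underside, where to grip across the 36 mm (y): fingertips then stay above flange and rails. Both ends are alike; either may go in first
- cover0 (a point): terminal cover, a flat orange plate 50 (x) x 36 (y) x 6 mm lying on the table, 20 g; this point is its centre, half-way up; may be absent
- pack1 (a point): another such battery pack; may be absent
- cover1 (a point): another such cover; may be absent
- pack2 (a point): another such battery pack; may be absent
- cover2 (a point): another such cover; may be absent
- glue: bystander: red dosing bottle with a black cap, 33 mm across, 88 mm high, standing; origin under its centre
- tray: bystander: small black tray of brass inserts 62 x 90 x 22 mm, origin under its centre
- oil: bystander: white bottle with a red spout, 38 mm across, 105 mm high, standing; origin under its centre
Mind the look-alikes: they are no part of the job. What is shaped like the part that bears cover2 but grey or purple is not meant.

How it is judged:
By the outcome, as a careful person would: the job done as asked, in the order asked, and still so for the second after the job is handed in, with the robot touching nothing.
Of pack_0, pack_1, pack_2 only 2 to 3 are there at a start; the rules pass over those that are not, and their reading is None.
Of cover_0, cover_1, cover_2 only 2 to 3 are there at a start; the rules pass over those that are not, and their reading is None.
At some moment in a run one of pack_0, pack_1, pack_2, cover_0, cover_1, cover_2 may be knocked a few centimetres aside while the robot is not near it.
Once in a run the grip may slacken for a moment while it holds something.
It also fails if it takes over 210 s, if anything falls off the work surface, if the arm or the gripper's body presses on something with over 40 N, if the wrist force passes 120 N, or if a joint passes its speed limit or range.

### The arm

A 6-joint arm with a two-finger parallel gripper is mounted at the origin on a cart in front of the work surface, level with it; the furniture and walls round the work are solid. World frame = base frame: x ahead of the robot, y to its left, z up, the work surface at z = 0. Lengths are in m, angles in rad, forces in N, time in s.
With the tool pointing down it reaches from about 0.425 to 0.925 m from the base axis. Payload 12.5 kg.
Tool frame: the origin (TCP) lies where the fingers leave the gripper's body, on its centre line; the fingertips stand 73 mm ahead of it and the grasp point (between the pads) lies arm.hold_point_z ahead of it (arm.hold_point_z is the distance from the TCP to the grasp point, in m); z points along the fingers, y is the direction in which the jaws open and shut (so a half turn about z gives the same grasp; the last joint's range is limited). The gripper opens to 85 mm and grips with 20 to 120 N. Pads are 22 mm wide; open, the fingers measure 114 mm over their backs; the gripper's body (76 mm by 85 mm) begins 54 mm behind the grasp point. The pads swing forward as they close: fully open they stand 13 mm farther back than shut.
Start: joints at [1.003, 0.491, 1.559, -0, 1.092, -0.106], TCP at [0.278, 0.56, 0.304] pointing down, gripper open.
Joint ranges: [-3.1, 3.1], [-0.84, 2.19], [0.05, 2.79], [-1.13, 4.28], [0.06, 2.93], [-2.69, 2.69]. Speed limits (rad/s): [2.22, 2.22, 2.79, 3.14, 3.14, 3.14].

### API

Orientations are given as a rotation vector (axis times angle).
In Python, from workcell import status, cams, order, arm gives the robot as it stands. The module is installed in compiled form; this text tells all that it offers.
- The arm moves only by the tool send_rows, never from a script. Its argument "series" is a list of rows, each a list of 6 numbers: the shift along the world's x, y, z in m, then the turn, a rotation vector about the world's x, y, z in degrees. A call has 1 to 20 rows; each row shifts and turns the commanded pose from where the row before left it; what a row does not reach is not made up. A row lasts 1/12 s, in which the tool goes at most 41.7 mm and 7.16 degrees, less where a joint would pass 70% of its speed; a pose out of reach is approached as far as the arm can. A call with a gripper value outside its range is refused whole. "jaw" is the gripper's target within -1 to 1 (shut at 1, half-way at 0, fully open at -1), set as the call begins (left out, the last holds). The fingers move at their own pace and stop on an object; "squeeze" is the grip in N (left out, the last holds). Time passes only in rows, so rows that do not move let the fingers close. It gives the time, the measured TCP pose, the force and the opening at its end, in the units of the state.
- status.read_state(): the state, without advancing time (a new reading comes with each control period).
- cams.snapshot(name): name is "scene" or "side" or "wrist"; returns the picture (384x512x3 uint8, red, green, blue); there is no depth.
- cams.get_calibration(name): a dict with "vfov" (degrees; the focal length in pixels is half the picture's height over the tangent of half this angle, whatever the lens; pixels are square), "cx", "cy" (the principal point, pixels), "k1" (the pictures are not rectified: a ray, as slopes to the right and down, at radius r is drawn at 1 + k1 r^2 times it, then the intrinsics apply), "rvec" (rotation vector, rad) and "tvec" (3), from world to camera coordinates, as OpenCV has them; the wrist camera has in their place "hand_eye" (4x4, takes a point from camera to tool coordinates, whose origin is the TCP and whose axes are the flange's). Camera axes: x right, y down, z forward; pixel columns grow to the right and rows downward; lengths in m; the calibration is good to about 2 mm. A picture is of the moment at which its call begins: read the wrist's pose just before it. get_calibration takes no time and is no camera call.
- order.job_done(): hands the job in, once; it reports no verdict.
Trained networks look in the newest picture that a camera, given by its name, has taken for a name from the list of things; names that differ only in an ending like _2 or _b are one class to them, and where a whole thing is asked for, a point or a joint stands for the part that bears it (a point fixed in the world has none). Each returns a list of dicts, best first, with "score" (0 to 1); they miss things now and then, are a little off and sometimes report something else, mostly with a low value. They report only what shows in the picture. A call takes as long as a camera call. They do not tell look-alikes from the thing itself.
- cams.regions_of(name, camera): "region" (384x512 bool, what is visible of it) and "box" ([centre column, centre row, width, height] in pixels, round what is visible of it).
The state is a dict: "t": time; "joint_pos": joint angles; "qd": joint speeds; "tau": joint torques, N m; "eef_pos": TCP position; "tool_rot": TCP orientation; "wrist_force": force on the tool from outside, world axes, zero at the start; "moment": the same for the moment, N m; "width": opening from 0.0 (shut) to 1.0 (fully open).
Only numpy, scipy, OpenCV 4.12 (cv2) and the standard library are available. Lean on these libraries where they do the work, as an engineer would, in place of code of your own. Each camera call takes 0.05 s, during which the arm holds its last target.

## Working session

There is one attempt and no reset: what is moved stays moved. The work goes in short steps, Python scripts to look and compute and a tool call to move; the robot and the scene stay as the last step left them, time stands still between calls to the robot, and variables do not carry over. Pictures are saved under pics/ and viewed, and the job is handed in when it is done.

Besides the shell and the picture viewer there is one more tool, called after "Call:" as name(argument=value, ...) on one line, values as JSON. send_rows: Moves the arm, as the interface text tells. Its arguments: {"type":"object","properties":{"series":{"type":"array"},"jaw":{"type":"number"},"squeeze":{"type":"number"}},"required":["series"]}

```bash
mkdir -p pics; ls; python3 - <<'E'
from workcell import status,cams,arm
import cv2,numpy as np
s=status.read_state();print(s);print(arm.hold_point_z)
for n in ["scene","side","wrist"]:
    im=cams.snapshot(n);cv2.imwrite(f"pics/{n}0.png",im[:,:,::-1]);print(n,cams.get_calibration(n))
E
```

```text
pics
{'t': 0.0, 'joint_pos': array([ 1.00336984e+00,  4.91566675e-01,  1.55949783e+00,  4.00010841e-06,
        1.09169392e+00, -1.05610585e-01]), 'qd': array([-0.0006751 , -0.001469  , -0.00027274, -0.00092218, -0.00049609,
        0.00041555]), 'tau': array([-7.71443192e-04, -6.18452597e+01, -2.61589193e+01, -1.84915220e-04,
        4.07802727e-03, -1.02675185e-05]), 'eef_pos': array([0.27838109, 0.55939746, 0.30330661]), 'tool_rot': array([-7.18903368e-01, -3.05783253e+00,  1.72642880e-03]), 'wrist_force': array([-0.16650452, -0.17604473, -0.15436223]), 'moment': array([-0.06254126, -0.03985831,  0.05028209]), 'width': 0.9975100808167948}
0.0539
scene {'vfov': 54.78219762455748, 'cx': 257.7356467022202, 'cy': 197.06517757758172, 'k1': -0.03500012146599294, 'rvec': array([ 2.37791594, -0.55526518,  0.21223128]), 'tvec': array([-0.4854591 ,  0.22415929,  0.9289905 ])}
side {'vfov': 49.20671441959853, 'cx': 254.51872244640012, 'cy': 193.70735109696255, 'k1': -0.12420414514195652, 'rvec': array([ 1.98350242, -0.54710248,  0.30764122]), 'tvec': array([-0.45111863,  0.21621844,  1.36499724])}
wrist {'vfov': 60.78378434082712, 'cx': 253.03346363344463, 'cy': 192.2923182724628, 'k1': -0.08587442784427946, 'hand_eye': array([[ 4.38002492e-05, -9.62162035e-01, -2.72477918e-01,
         6.86574821e-02],
       [ 9.99999993e-01,  1.10417547e-05,  1.21757726e-04,
         3.71670535e-04],
       [-1.14142027e-04, -2.72477922e-01,  9.62162029e-01,
        -6.90182652e-02],
       [ 0.00000000e+00,  0.00000000e+00,  0.00000000e+00,
         1.00000000e+00]])}
```

View pics/scene0.png

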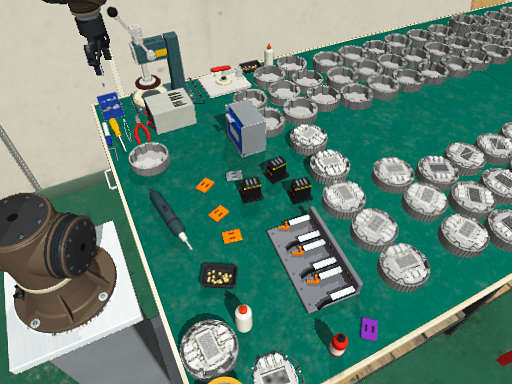

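View pics/side0.png

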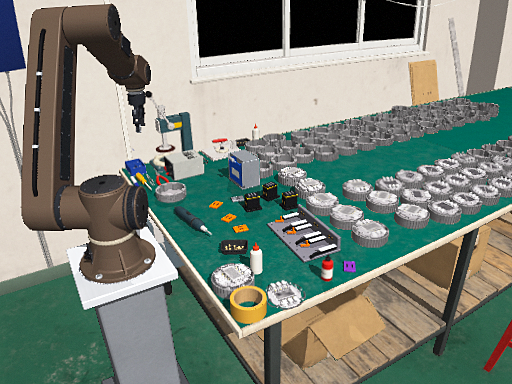

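View pics/wrist0.png

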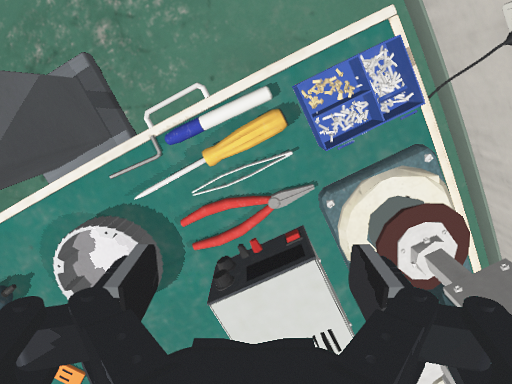

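```bash
cat > h.py <<'E'
import numpy as np,cv2
from scipy.spatial.transform import Rotation as R
from workcell import status,cams,arm
def K(c):
    f=192/np.tan(np.radians(c['vfov']/2)); return f
def ext(name,st=None):
    c=cams.get_calibration(name)
    if name!='wrist':
        Rm=R.from_rotvec(c['rvec']).as_matrix(); return c,Rm,np.array(c['tvec'])
    st=st or status.read_state()
    T=np.eye(4);T[:3,:3]=R.from_rotvec(st['tool_rot']).as_matrix();T[:3,3]=st['eef_pos']
    M=np.linalg.inv(T@c['hand_eye']); return c,M[:3,:3],M[:3,3]
def proj(name,P,st=None):
    c,Rm,t=ext(name,st);f=K(c);p=np.atleast_2d(P)@Rm.T+t
    s=p[:,:2]/p[:,2:];r2=(s**2).sum(1,keepdims=True);s=s*(1+c['k1']*r2)
    return s*f+[c['cx'],c['cy']]
def ray(name,px,st=None):
    c,Rm,t=ext(name,st);f=K(c);d=(np.atleast_2d(px)-[c['cx'],c['cy']])/f
    u=d.copy()
    for _ in range(20):u=d/(1+c['k1']*(u**2).sum(1,keepdims=True))
    v=np.c_[u,np.ones(len(u))]@Rm
    return -Rm.T@t,v
def onz(name,px,z,st=None):
    o,v=ray(name,px,st); return o+v*((z-o[2])/v[:,2])[:,None]
def snap(name,fn=None):
    st=status.read_state();im=cams.snapshot(name)
    if fn:cv2.imwrite('pics/'+fn,im[:,:,::-1])
    return st,im
def tri(obs):
    A=np.zeros((3,3));b=np.zeros(3)
    for n,px,st in obs:
        o,v=ray(n,px,st);v=v[0]/np.linalg.norm(v[0]);M=np.eye(3)-np.outer(v,v);A+=M;b+=M@o
    return np.linalg.solve(A,b)
E
python3 - <<'E'
from h import *
cams.snapshot('scene');cams.snapshot('side')
for n in ['bin','bin_bar','catch0','pack0','cover0','glue','tray','oil']:
  for c in ['scene','side']:
    for d in cams.regions_of(n,c)[:6]:
        m=d['region'];ys,xs=np.nonzero(m);px=[xs.mean(),ys.mean()]
        print(n,c,round(d['score'],2),np.round(d['box']),np.round(px,1),np.round(onz(c,px,0.03)[0],3) if n!='cover0' else np.round(onz(c,px,0.003)[0],3))
print(status.read_state()['t'])
E
```

```text
bin side 0.82 [234. 168.  19.  31.] [235.1 169.2] [0.64 0.38 0.03]
bin_bar scene 0.77 [232. 131.  17.  45.] [233.9 127.7] [0.623 0.352 0.03 ]
bin_bar side 0.55 [235. 169.  12.  28.] [235.1 169.1] [0.64 0.38 0.03]
catch0 scene 0.46 [284. 226.  11.   9.] [283.8 226.9] [ 0.572 -0.1    0.03 ]
pack0 scene 0.67 [274. 171.  25.  24.] [275.7 170.7] [0.654 0.101 0.03 ]
pack0 scene 0.65 [300. 192.  23.  25.] [299.7 190.6] [ 0.679 -0.005  0.03 ]
pack0 scene 0.57 [252. 191.  24.  22.] [250.3 190.1] [0.548 0.062 0.03 ]
pack0 side 0.8 [272. 192.  19.  20.] [269.1 191.3] [0.652 0.104 0.03 ]
pack0 side 0.64 [290. 199.  18.  17.] [288.4 200.1] [ 0.676 -0.001  0.03 ]
pack0 side 0.58 [252. 200.  18.  18.] [251.8 201.8] [0.547 0.063 0.03 ]
pack0 side 0.32 [239. 229.  14.   4.] [240.4 227.8] [ 0.417 -0.082  0.03 ]
cover0 scene 0.72 [206. 187.  19.  13.] [204.3 185.5] [0.438 0.164 0.003]
cover0 scene 0.59 [218. 213.  19.  13.] [217.5 213.6] [0.433 0.043 0.003]
cover0 scene 0.52 [231. 235.  18.  14.] [231.1 236.2] [ 0.436 -0.047  0.003]
cover0 scene 0.45 [232. 175.  17.   8.] [233.8 175.8] [0.537 0.162 0.0
[... 266 characters left out ...]
38.5 344.3] [ 0.525 -0.433  0.03 ]
glue side 0.62 [324. 269.   8.  21.] [326.7 269.6] [ 0.523 -0.431  0.03 ]
tray scene 0.75 [216. 277.  32.  26.] [218.4 275.2] [ 0.354 -0.158  0.03 ]
tray scene 0.72 [274. 171.  24.  24.] [275.2 170.7] [0.653 0.101 0.03 ]
tray scene 0.49 [218. 212.  16.  15.] [217.9 213.6] [0.427 0.022 0.03 ]
tray side 0.6 [237. 248.  19.  13.] [234.6 246.7] [ 0.345 -0.176  0.03 ]
tray side 0.37 [306. 234.  71.  58.] [305.7 234.9] [ 0.584 -0.241  0.03 ]
oil scene 0.67 [246. 317.  16.  28.] [243.3 318.1] [ 0.363 -0.286  0.03 ]
oil scene 0.36 [300. 193.  27.  29.] [300.  190.7] [ 0.679 -0.005  0.03 ]
oil side 0.62 [257. 259.  20.  29.] [256.1 259.2] [ 0.37  -0.273  0.03 ]
1.05
```

```bash
python3 - <<'E'
import cv2
a=cv2.imread('pics/scene0.png')
cv2.imwrite('pics/sc_a.png',cv2.resize(a[80:320,180:380],None,fx=3.0*0.8,fy=2.4,interpolation=cv2.INTER_CUBIC))
a=cv2.imread('pics/side0.png')
cv2.imwrite('pics/sd_a.png',cv2.resize(a[140:290,200:380],None,fx=4,fy=4,interpolation=cv2.INTER_CUBIC))
E
```

```text
(no output)
```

View pics/sc_a.png

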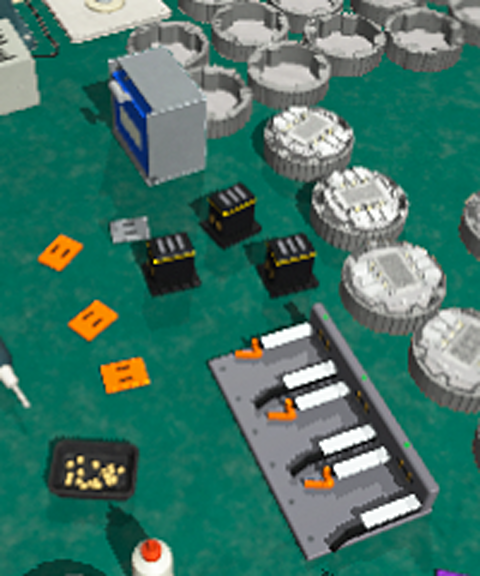

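View pics/sd_a.png

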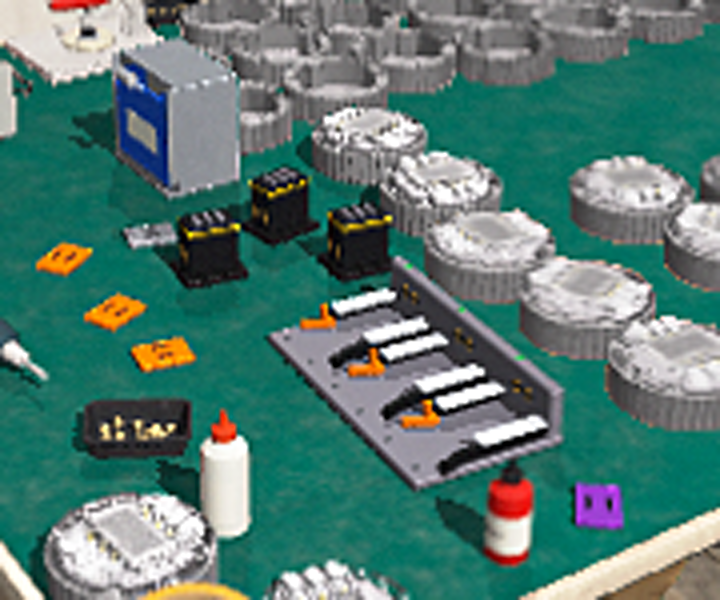

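```bash
python3 - <<'E'
from h import *
S=lambda x,y:(180+x/2.4,80+y/2.4)
D=lambda x,y:(200+x/4,140+y/4)
print('dock FL',onz('scene',S(210,362),.01),onz('side',D(269,336),.01))
print('dock FR',onz('scene',S(310,556),.01),onz('side',D(418,488),.01))
print('back L top',onz('scene',S(318,303),.056),onz('side',D(397,258),.056))
print('back R top',onz('scene',S(437,490),.056),onz('side',D(562,385),.056))
print('case')
for a,b in [((108,45),(116,50)),((140,90),(163,88)),((207,90),(239,70)),((165,42),(180,42))]:
    print(onz('scene',S(*a),.125),onz('side',D(*b),.125))
print(onz('scene',S(152,182),0),onz('side',D(170,193),0))
E
```

```text
dock FL [[ 0.5326058  -0.07980184  0.01      ]] [[ 0.52761971 -0.08281908  0.01      ]]
dock FR [[ 0.51327072 -0.33289553  0.01      ]] [[ 0.50580407 -0.34230373  0.01      ]]
back L top [[ 0.66728925 -0.08947989  0.056     ]] [[ 0.66234024 -0.09196885  0.056     ]]
back R top [[ 0.64650699 -0.34544561  0.056     ]] [[ 0.65006005 -0.34088007  0.056     ]]
case
[[0.61409266 0.39491139 0.125     ]] [[0.60503097 0.36369002 0.125     ]]
[[0.61198538 0.28157699 0.125     ]] [[0.59699399 0.23949831 0.125     ]]
[[0.69184793 0.2425143  0.125     ]] [[0.68939245 0.23900243 0.125     ]]
[[0.68904141 0.36627572 0.125     ]] [[0.67639917 0.34610825 0.125     ]]
[[0.60500333 0.23607395 0.        ]] [[0.60189171 0.24164636 0.        ]]
```

Call:
send_rows(series=[[0.02, -0.02, 0.003, 0, 0, 2.2], [0.02, -0.02, 0.003, 0, 0, 2.2], [0.02, -0.02, 0.003, 0, 0, 2.2], [0.02, -0.02, 0.003, 0, 0, 2.2], [0.02, -0.02, 0.003, 0, 0, 2.2], [0.02, -0.02, 0.003, 0, 0, 2.2], [0.02, -0.02, 0.003, 0, 0, 2.2], [0.02, -0.02, 0.003, 0, 0, 2.2], [0.02, -0.02, 0.003, 0, 0, 2.2], [0.02, -0.02, 0.003, 0, 0, 2.2], [0.02, -0.02, 0.003, 0, 0, 2.2], [0.02, -0.02, 0.003, 0, 0, 2.2], [0, 0, 0, 0, 0, 0], [0, 0, 0, 0, 0, 0]])

```text
t: 2.22
eef_pos: [0.5192, 0.3186, 0.3399]
tool_rot: [0.006, 3.142, 0.0]
wrist_force: [-0.3, -0.1, -0.5]
width: 0.998
```

```bash
python3 - <<'E'
from h import *
st,im=snap('wrist','w1.png');print(st['eef_pos'],st['tool_rot'],st['joint_pos'])
E
```

```text
[0.51919031 0.31861603 0.33985825] [5.76542284e-03 3.14156846e+00 2.54107849e-04] [ 4.41981030e-01  4.35383524e-01  1.55360927e+00  1.51003209e-04
  1.15251333e+00 -1.12520622e+00]
```

View pics/w1.png

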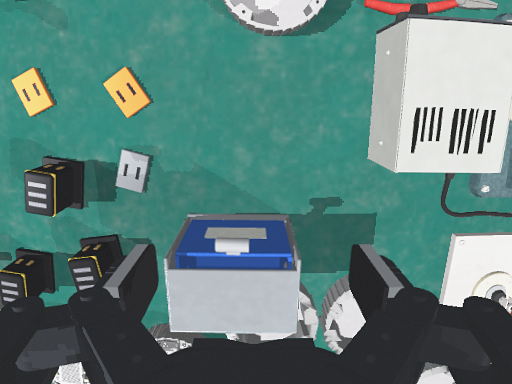

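```bash
python3 - <<'E'
from h import *
a=cv2.imread('pics/w1.png');cv2.imwrite('pics/w1z.png',cv2.resize(a[200:345,140:330],None,fx=4,fy=4,interpolation=cv2.INTER_CUBIC))
for p in [(167,268),(299,270),(171,331),(298,330)]: print(onz('wrist',p,.125))
for p in [(217,236),(256,236),(217,250),(256,252)]: print(onz('wrist',p,.125))
E
```

```text
[[0.60673846 0.23543643 0.125     ]]
[[0.6089212  0.36405202 0.125     ]]
[[0.68129924 0.2330436  0.125     ]]
[[0.67968877 0.36606729 0.125     ]]
[[0.57279096 0.28559717 0.125     ]]
[[0.5728458  0.32221063 0.125     ]]
[[0.58723817 0.28508563 0.125     ]]
[[0.58937463 0.32221192 0.125     ]]
```

View pics/w1z.png

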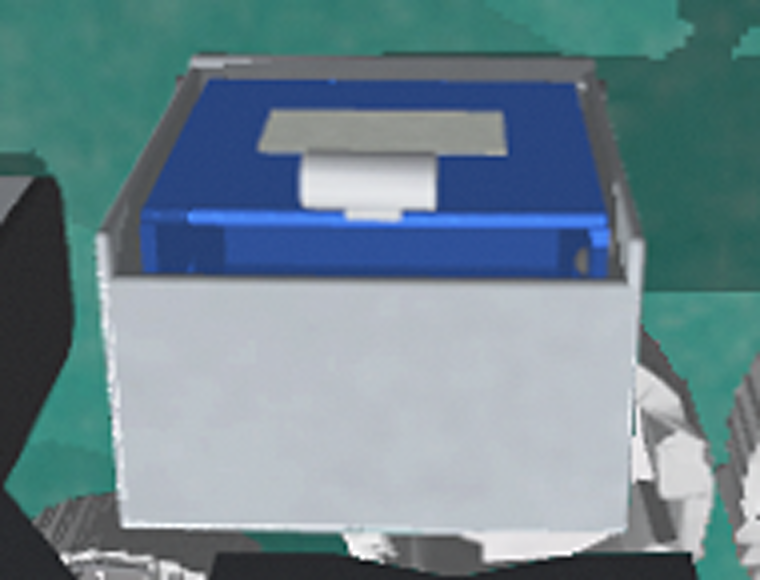

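```bash
python3 - <<'E'
from h import *
Z=lambda x,y:(140+x/4,200+y/4)
for p in [(98,235),(641,238),(112,277),(630,287),(120,525),(632,531)]: print(onz('wrist',Z(*p),.125).round(4))
print('bar')
for p in [(301,155),(437,155),(301,208),(437,208)]: print(onz('wrist',Z(*p),.122).round(4))
print('side bottoms',[onz('wrist',Z(*p),.0).round(4) for p in [(190,58),(595,60)]])
E
```

```text
[[0.5967 0.2338 0.125 ]]
[[0.5976 0.3648 0.125 ]]
[[0.6081 0.2363 0.125 ]]
[[0.6108 0.3627 0.125 ]]
[[0.6816 0.232  0.125 ]]
[[0.6832 0.3662 0.125 ]]
bar
[[0.5769 0.2835 0.122 ]]
[[0.577  0.3158 0.122 ]]
[[0.5908 0.283  0.122 ]]
[[0.5908 0.3157 0.122 ]]
side bottoms [array([[0.596 , 0.2324, 0.    ]]), array([[0.597 , 0.3668, 0.    ]])]
```

Call:
send_rows(series=[[0.013, -0.0038, -0.02, 0, 0, 0], [0.013, -0.0038, -0.02, 0, 0, 0], [0.013, -0.0038, -0.02, 0, 0, 0], [0.013, -0.0038, -0.02, 0, 0, 0], [0.013, -0.0038, -0.02, 0, 0, 0], [0, 0, -0.015, 0, 0, 0], [0, 0, -0.015, 0, 0, 0], [0, 0, -0.015, 0, 0, 0], [0, 0, -0.012, 0, 0, 0], [0, 0, 0, 0, 0, 0], [0, 0, 0, 0, 0, 0]])

```text
t: 3.18
eef_pos: [0.583, 0.3012, 0.1827]
tool_rot: [-0.001, -3.141, 0.0]
wrist_force: [-0.1, 0.1, 0.5]
width: 1.0
```

Call:
send_rows(series=[[0, 0, 0, 0, 0, 0], [0, 0, 0, 0, 0, 0], [0, 0, 0, 0, 0, 0], [0, 0, 0, 0, 0, 0], [0, 0, 0, 0, 0, 0], [0, 0, 0, 0, 0, 0], [0, 0, 0, 0, 0, 0], [0, 0, 0, 0, 0, 0]], jaw=1, squeeze=40)

```text
t: 3.85
eef_pos: [0.5836, 0.2986, 0.1841]
tool_rot: [-0.002, -3.142, 0.004]
wrist_force: [-2.1, -14.0, 10.6]
width: 0.361
```

```bash
python3 - <<'E'
from h import *
st,im=snap('wrist','w2.png')
_,a=snap('side');cv2.imwrite('pics/sd2.png',cv2.resize(a[130:230,190:320,::-1],None,fx=5,fy=5,interpolation=cv2.INTER_CUBIC))
# arc
h=np.array([.600,.010]);r=np.hypot(.016,.112);a0=np.arctan2(.016,.112)
prev=None
for k in range(0,20):
    a=a0+0.85*k/19;p=h+r*np.array([-np.sin(a),np.cos(a)])
    if prev is not None: print((p-prev).round(4),end=' ')
    prev=p
E
```

```text
[-0.005  -0.0008] [-0.005  -0.0011] [-0.0049 -0.0013] [-0.0048 -0.0015] [-0.0048 -0.0017] [-0.0047 -0.0019] [-0.0046 -0.0021] [-0.0045 -0.0023] [-0.0044 -0.0025] [-0.0043 -0.0027] [-0.0041 -0.0029] [-0.004  -0.0031] [-0.0039 -0.0033] [-0.0037 -0.0034] [-0.0036 -0.0036] [-0.0034 -0.0038] [-0.0032 -0.0039] [-0.003 -0.004] [-0.0029 -0.0042]
```

View pics/sd2.png

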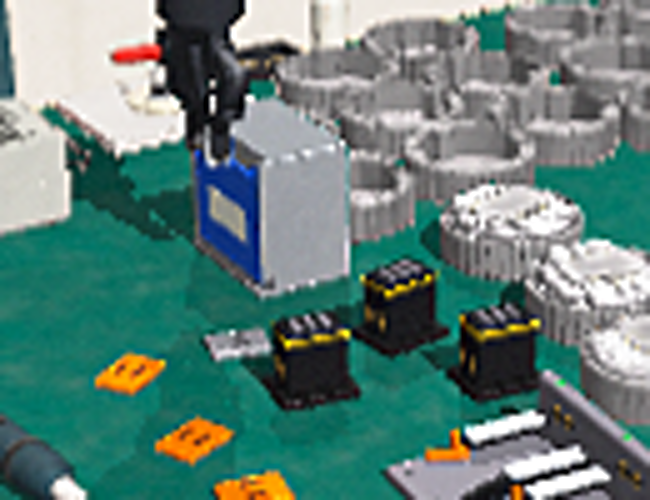

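View pics/w2.png

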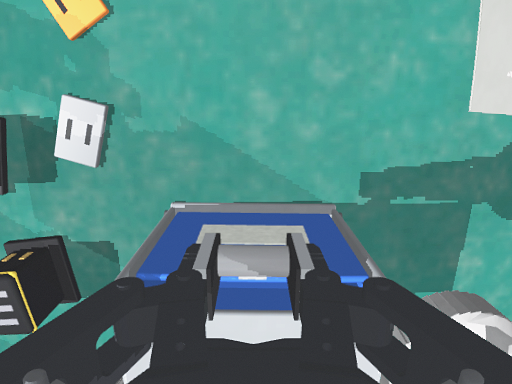

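Call:
send_rows(series=[[0, -0.0015, 0.0005, 0, 0, 0], [-0.005, 0, -0.0008, 0, 0, 0], [-0.005, 0, -0.0011, 0, 0, 0], [-0.0049, 0, -0.0013, 0, 0, 0], [-0.0048, 0, -0.0015, 0, 0, 0], [-0.0048, 0, -0.0017, 0, 0, 0], [-0.0047, 0, -0.0019, 0, 0, 0], [-0.0046, 0, -0.0021, 0, 0, 0], [-0.0045, 0, -0.0023, 0, 0, 0], [-0.0044, 0, -0.0025, 0, 0, 0], [-0.0043, 0, -0.0027, 0, 0, 0], [0, 0, 0, 0, 0, 0]])

```text
t: 4.95
eef_pos: [0.5357, 0.2989, 0.166]
tool_rot: [0.001, 3.141, -0.0]
wrist_force: [-1.5, -4.5, 6.7]
width: 0.362
```

Call:
send_rows(series=[[-0.0041, 0, -0.0029, 0, 0, 0], [-0.004, 0, -0.0031, 0, 0, 0], [-0.0039, 0, -0.0033, 0, 0, 0], [-0.0037, 0, -0.0034, 0, 0, 0], [-0.0036, 0, -0.0036, 0, 0, 0], [-0.0034, 0, -0.0038, 0, 0, 0], [-0.0032, 0, -0.0039, 0, 0, 0], [-0.003, 0, -0.004, 0, 0, 0], [-0.0024, 0, -0.0036, 0, 0, 0], [0, 0, 0, 0, 0, 0], [0, 0, 0, 0, 0, 0]])

```text
t: 5.87
eef_pos: [0.5041, 0.2992, 0.1342]
tool_rot: [-0.001, -3.14, 0.0]
wrist_force: [-6.0, -2.2, 6.7]
width: 0.361
```

```bash
python3 - <<'E'
from h import *
_,a=snap('side');cv2.imwrite('pics/sd3.png',cv2.resize(a[130:230,190:320,::-1],None,fx=5,fy=5,interpolation=cv2.INTER_CUBIC))
E
```

```text
(no output)
```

View pics/sd3.png

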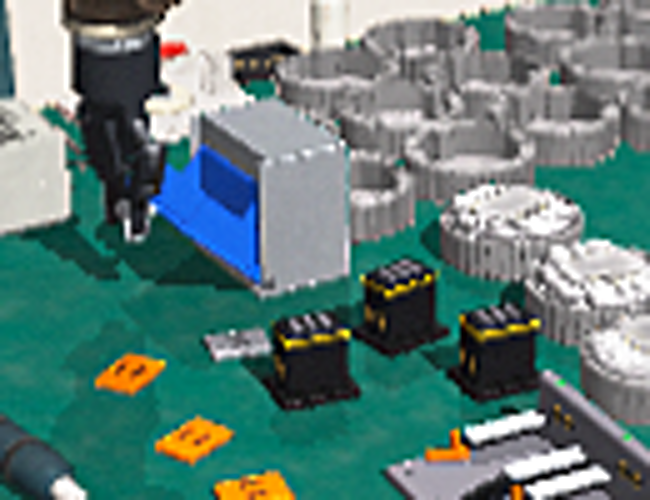

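Call:
send_rows(series=[[0, 0, 0, 0, 0, 0], [0, 0, 0, 0, 0, 0], [0, 0, 0, 0, 0, 0], [0, 0, 0.01, 0, 0, 0], [0, 0, 0.03, 0, 0, 0], [0, 0, 0.03, 0, 0, 0], [0, 0, 0.03, 0, 0, 0], [0, -0.02, 0.03, 0, 0, 0], [0, -0.03, 0.03, 0, 0, 0], [0, -0.03, 0.03, 0, 0, 0], [0, -0.03, 0, 0, 0, 0], [0, -0.03, 0, 0, 0, 0], [0, -0.03, 0, 0, 0, 0], [0, -0.03, 0, 0, 0, 0], [0, -0.02, 0, 0, 0, 0], [0, 0, 0, 0, 0, 0], [0, 0, 0, 0, 0, 0]], jaw=-1)

```text
t: 7.33
eef_pos: [0.5051, 0.0794, 0.3235]
tool_rot: [0.005, 3.141, 0.0]
wrist_force: [0.1, 0.1, 1.0]
width: 1.004
```

```bash
cat > cov.py <<'E'
from h import *
import sys
def covers(name='wrist',fn=None,z=.006):
    st,im=snap(name,fn)
    hsv=cv2.cvtColor(im,cv2.COLOR_RGB2HSV)
    m=cv2.inRange(hsv,(6,130,110),(26,255,255));m=cv2.morphologyEx(m,cv2.MORPH_CLOSE,np.ones((5,5)))
    out=[]
    for c in cv2.findContours(m,cv2.RETR_EXTERNAL,cv2.CHAIN_APPROX_NONE)[0]:
        if cv2.contourArea(c)<300: continue
        P=onz(name,c.reshape(-1,2).astype(float),z,st)[:,:2]
        (cx,cy),(w,h),a=cv2.minAreaRect((P*1000).astype(np.float32))
        if w<h: a+=90;w,h=h,w
        out.append(((cx/1000,cy/1000),(w,h),(a+90)%180-90))
        print(np.round([cx,cy,w,h,(a+90)%180-90],1), c.reshape(-1,2).mean(0).round())
    return st,out
if __name__=='__main__':
    st,_=covers('wrist',sys.argv[1]);print(st['eef_pos'],st['t'])
E
python3 cov.py w3.png
```

```text
[436.5 -45.8  50.   36.5 -10. ] [144. 101.]
[439.2 165.1  50.3  36.3  32.6] [327. 102.]
[434.7  44.2  49.8  36.   22.9] [222.  98.]
[0.50514274 0.07935093 0.32354546] 7.3333
```

View pics/w3.png

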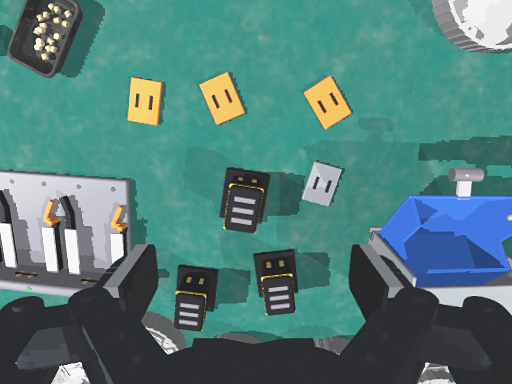

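Call:
send_rows(series=[[-0.0066, 0.0086, -0.0234, 0, 0, 3.26], [-0.0066, 0.0086, -0.0234, 0, 0, 3.26], [-0.0066, 0.0086, -0.0234, 0, 0, 3.26], [-0.0066, 0.0086, -0.0234, 0, 0, 3.26], [-0.0066, 0.0086, -0.0234, 0, 0, 3.26], [-0.0066, 0.0086, -0.0234, 0, 0, 3.26], [-0.0066, 0.0086, -0.0234, 0, 0, 3.26], [-0.0066, 0.0086, -0.0234, 0, 0, 3.26], [-0.0066, 0.0086, -0.0234, 0, 0, 3.26], [-0.0066, 0.0086, -0.0234, 0, 0, 3.26], [0, 0, 0, 0, 0, 0], [0, 0, 0, 0, 0, 0]], jaw=-0.2)

```text
t: 8.38
eef_pos: [0.4388, 0.167, 0.0885]
tool_rot: [0.88, -3.014, -0.0]
wrist_force: [1.0, 0.2, -0.2]
width: 0.603
```

```bash
python3 cov.py w4.png
```

```text
[438.2 165.   49.7  35.5  32.6] [251. 236.]
[433.5  45.7  49.2  37.5  22.7] [41. 99.]
[0.43884884 0.16700944 0.08853563] 8.3833
```

View pics/w4.png

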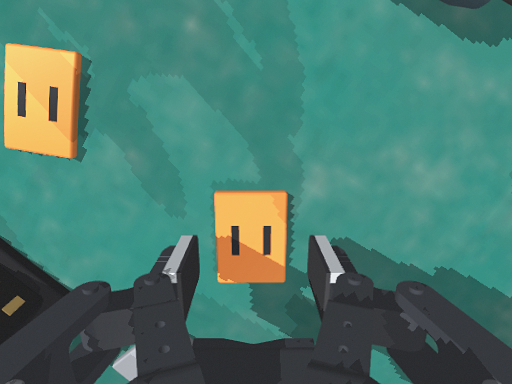

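Call:
send_rows(series=[[-0.0005, -0.0015, -0.004, 0, 0, 0], [0, 0, -0.0045, 0, 0, 0], [0, 0, -0.004, 0, 0, 0], [0, 0, 0, 0, 0, 0]])

```text
t: 8.77
eef_pos: [0.4388, 0.1643, 0.0762]
tool_rot: [-0.879, 3.016, 0.0]
wrist_force: [-0.1, -0.3, -0.6]
width: 0.597
```

Call:
send_rows(series=[[0, 0, -0.002, 0, 0, 0], [0, 0, -0.002, 0, 0, 0], [0, 0, 0, 0, 0, 0]])

```text
t: 9.02
eef_pos: [0.4386, 0.1646, 0.0721]
tool_rot: [0.88, -3.016, -0.0]
wrist_force: [-0.6, -0.7, 0.1]
width: 0.599
```

Tips should be about 3 mm above the table; close now (they swing slightly forward).

Call:
send_rows(series=[[0, 0, -0.001, 0, 0, 0], [0, 0, 0, 0, 0, 0], [0, 0, 0, 0, 0, 0], [0, 0, 0, 0, 0, 0], [0, 0, 0, 0, 0, 0], [0, 0, 0, 0, 0, 0]], jaw=1, squeeze=40)

```text
t: 9.52
eef_pos: [0.4388, 0.1647, 0.0719]
tool_rot: [-0.88, 3.015, 0.0]
wrist_force: [-0.8, -1.9, 9.1]
width: 0.401
```

Call:
send_rows(series=[[0, 0, 0.01, 0, 0, 0], [0, 0, 0.03, 0, 0, 0], [0, 0, 0.035, 0, 0, 0], [0, 0, 0.035, 0, 0, 0], [0, 0, 0.03, 0, 0, 0], [0.016, 0.0169, 0, 0, 0, -4.08], [0.016, 0.0169, 0, 0, 0, -4.08], [0.016, 0.0169, 0, 0, 0, -4.08], [0.016, 0.0169, 0, 0, 0, -4.08], [0.016, 0.0169, 0, 0, 0, -4.08], [0.016, 0.0169, 0, 0, 0, -4.08], [0.016, 0.0169, 0, 0, 0, -4.08], [0.016, 0.0169, 0, 0, 0, -4.08], [0, 0, -0.018, 0, 0, 0], [0, 0, -0.018, 0, 0, 0], [0, 0, -0.018, 0, 0, 0], [0, 0, 0, 0, 0, 0], [0, 0, 0, 0, 0, 0]])

```text
t: 11.02
eef_pos: [0.5664, 0.2997, 0.1573]
tool_rot: [-0.003, -3.14, 0.001]
wrist_force: [-0.5, -0.1, 0.7]
width: 0.408
```

```bash
python3 cov.py w5.png
```

```text
[ 6.085e+02  2.995e+02  8.130e+01  5.770e+01 -1.000e-01] [253. 252.]
[0.56639192 0.29973432 0.15733207] 11.0167
```

View pics/w5.png

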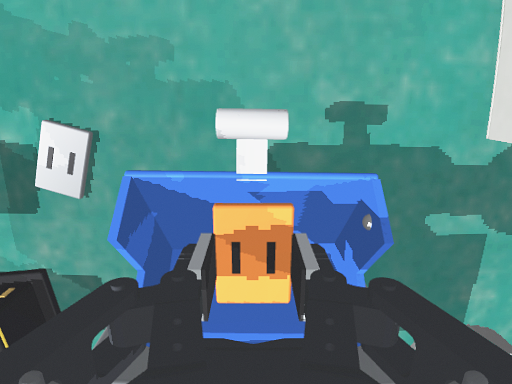

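Call:
send_rows(series=[[0, 0, 0, 0, 0, 0], [0, 0, 0, 0, 0, 0], [0, 0, 0, 0, 0, 0], [0, 0, 0.02, 0, 0, 0], [0, 0, 0.035, 0, 0, 0], [0, 0, 0.035, 0, 0, 0], [-0.0132, -0.0256, 0, 0, 0, 2.29], [-0.0132, -0.0256, 0, 0, 0, 2.29], [-0.0132, -0.0256, 0, 0, 0, 2.29], [-0.0132, -0.0256, 0, 0, 0, 2.29], [-0.0132, -0.0256, 0, 0, 0, 2.29], [-0.0132, -0.0256, -0.02, 0, 0, 2.29], [-0.0132, -0.0256, -0.03, 0, 0, 2.29], [-0.0132, -0.0256, -0.035, 0, 0, 2.29], [-0.0132, -0.0256, -0.035, 0, 0, 2.29], [-0.0132, -0.0256, -0.035, 0, 0, 2.29], [0, 0, 0, 0, 0, 0], [0, 0, 0, 0, 0, 0]], jaw=-0.2)

```text
t: 12.57
eef_pos: [0.4375, 0.0492, 0.1002]
tool_rot: [0.616, -3.078, -0.001]
wrist_force: [-0.0, 0.3, -0.0]
width: 0.6
```

```bash
python3 cov.py w6.png; python3 - <<'E'
from h import *
_,a=snap('side');cv2.imwrite('pics/sd6.png',cv2.resize(a[130:280,190:380,::-1],None,fx=4,fy=4,interpolation=cv2.INTER_CUBIC))
E
```

```text
[433.6  43.3  49.5  35.6  22.7] [246. 220.]
[435.4 -45.6  50.3  36.3 -10.2] [ 86. 160.]
[0.43750649 0.04919839 0.10015468] 12.5667
```

View pics/sd6.png

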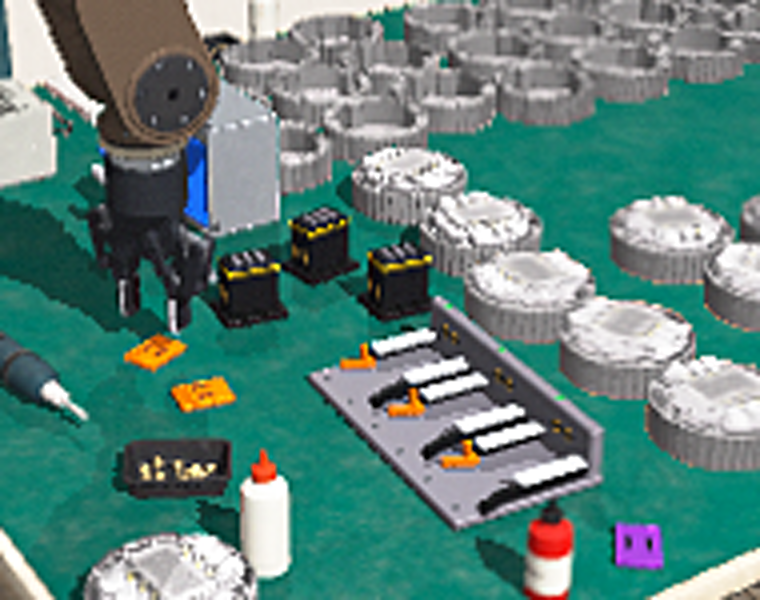

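Call:
send_rows(series=[[-0.0035, -0.0055, 0, 0, 0, 0], [0, 0, -0.01, 0, 0, 0], [0, 0, -0.01, 0, 0, 0], [0, 0, -0.006, 0, 0, 0], [0, 0, -0.0025, 0, 0, 0], [0, 0, 0, 0, 0, 0], [0, 0, 0, 0, 0, 0]])

```text
t: 13.25
eef_pos: [0.4345, 0.0447, 0.0727]
tool_rot: [-0.622, 3.079, -0.0]
wrist_force: [0.3, -0.3, -0.3]
width: 0.599
```

Call:
send_rows(series=[[0, 0, 0, 0, 0, 0], [0, 0, 0, 0, 0, 0], [0, 0, 0, 0, 0, 0], [0, 0, 0, 0, 0, 0], [0, 0, 0, 0, 0, 0], [0, 0, 0, 0, 0, 0]], jaw=1)

```text
t: 13.75
eef_pos: [0.4345, 0.0446, 0.073]
tool_rot: [-0.621, 3.079, -0.0]
wrist_force: [-1.0, 1.7, 8.2]
width: 0.404
```

Call:
send_rows(series=[[0, 0, 0.01, 0, 0, 0], [0, 0, 0.03, 0, 0, 0], [0, 0, 0.035, 0, 0, 0], [0, 0, 0.035, 0, 0, 0], [0, 0, 0.03, 0, 0, 0], [0.0133, 0.0255, 0, 0, 0, -2.29], [0.0133, 0.0255, 0, 0, 0, -2.29], [0.0133, 0.0255, 0, 0, 0, -2.29], [0.0133, 0.0255, 0, 0, 0, -2.29], [0.0133, 0.0255, 0, 0, 0, -2.29], [0.0133, 0.0255, 0, 0, 0, -2.29], [0.0133, 0.0255, 0, 0, 0, -2.29], [0.0133, 0.0255, 0, 0, 0, -2.29], [0.0133, 0.0255, 0, 0, 0, -2.29], [0.0133, 0.0255, 0, 0, 0, -2.29], [0, 0, 0, 0, 0, 0], [0, 0, -0.027, 0, 0, 0], [0, 0, -0.027, 0, 0, 0], [0, 0, 0, 0, 0, 0], [0, 0, 0, 0, 0, 0]])

```text
t: 15.42
eef_pos: [0.5669, 0.2992, 0.1579]
tool_rot: [-0.003, -3.139, 0.001]
wrist_force: [-1.2, -0.5, -0.0]
width: 0.4
```

```bash
python3 cov.py w7.png
```

```text
[6.059e+02 2.991e+02 8.080e+01 5.680e+01 1.000e-01] [253. 248.]
[0.56691646 0.29917895 0.15789664] 15.4167
```

View pics/w7.png

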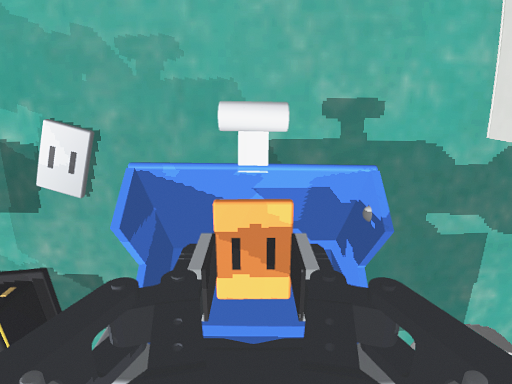

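Call:
send_rows(series=[[0, 0, 0, 0, 0, 0], [0, 0, 0, 0, 0, 0], [0, 0, 0, 0, 0, 0], [0, 0, 0.02, 0, 0, 0], [0, 0, 0.035, 0, 0, 0], [0, 0, 0.035, 0, 0, 0], [-0.0109, -0.0288, 0, 0, 0, -0.84], [-0.0109, -0.0288, 0, 0, 0, -0.84], [-0.0109, -0.0288, 0, 0, 0, -0.84], [-0.0109, -0.0288, 0, 0, 0, -0.84], [-0.0109, -0.0288, 0, 0, 0, -0.84], [-0.0109, -0.0288, 0, 0, 0, -0.84], [-0.0109, -0.0288, -0.01, 0, 0, -0.84], [-0.0109, -0.0288, -0.02, 0, 0, -0.84], [-0.0109, -0.0288, -0.03, 0, 0, -0.84], [-0.0109, -0.0288, -0.03, 0, 0, -0.84], [-0.0109, -0.0288, -0.035, 0, 0, -0.84], [-0.0109, -0.0288, -0.03, 0, 0, -0.84], [0, 0, 0, 0, 0, 0], [0, 0, 0, 0, 0, 0]], jaw=-0.2)

```text
t: 17.13
eef_pos: [0.4383, -0.0415, 0.0992]
tool_rot: [-0.283, -3.127, -0.001]
wrist_force: [0.2, -0.0, -0.1]
width: 0.6
```

```bash
python3 cov.py w8.png
```

```text
[435.3 -46.6  49.4  35.5 -10.2] [242. 228.]
[ 0.43832924 -0.04146524  0.0991862 ] 17.1333
```

Call:
send_rows(series=[[-0.0025, -0.0045, 0, 0, 0, 0], [0, 0, -0.01, 0, 0, 0], [0, 0, -0.01, 0, 0, 0], [0, 0, -0.005, 0, 0, 0], [0, 0, -0.002, 0, 0, 0], [0, 0, 0, 0, 0, 0], [0, 0, 0, 0, 0, 0]])

```text
t: 17.77
eef_pos: [0.4365, -0.0446, 0.0734]
tool_rot: [0.278, 3.128, -0.0]
wrist_force: [-0.5, -0.1, 0.4]
width: 0.6
```

Call:
send_rows(series=[[0, 0, 0, 0, 0, 0], [0, 0, 0, 0, 0, 0], [0, 0, 0, 0, 0, 0], [0, 0, 0, 0, 0, 0], [0, 0, 0, 0, 0, 0], [0, 0, 0, 0, 0, 0]], jaw=1)

```text
t: 18.27
eef_pos: [0.4364, -0.0448, 0.0736]
tool_rot: [0.278, 3.128, -0.0]
wrist_force: [-0.1, 2.6, 9.4]
width: 0.397
```

Call:
send_rows(series=[[0, 0, 0.01, 0, 0, 0], [0, 0, 0.035, 0, 0, 0], [0, 0, 0.04, 0, 0, 0], [0, 0, 0.04, 0, 0, 0], [0.0109, 0.0287, 0, 0, 0, 0.84], [0.0109, 0.0287, 0, 0, 0, 0.84], [0.0109, 0.0287, 0, 0, 0, 0.84], [0.0109, 0.0287, 0, 0, 0, 0.84], [0.0109, 0.0287, 0, 0, 0, 0.84], [0.0109, 0.0287, 0, 0, 0, 0.84], [0.0109, 0.0287, 0, 0, 0, 0.84], [0.0109, 0.0287, 0, 0, 0, 0.84], [0.0109, 0.0287, 0, 0, 0, 0.84], [0.0109, 0.0287, 0, 0, 0, 0.84], [0.0109, 0.0287, 0, 0, 0, 0.84], [0.0109, 0.0287, 0, 0, 0, 0.84], [0, 0, -0.02, 0, 0, 0], [0, 0, -0.02, 0, 0, 0], [0, 0, 0, 0, 0, 0], [0, 0, 0, 0, 0, 0]])

```text
t: 19.93
eef_pos: [0.5667, 0.2994, 0.1575]
tool_rot: [-0.003, -3.14, 0.001]
wrist_force: [-0.6, 1.1, -0.0]
width: 0.404
```

```bash
python3 cov.py w9.png
```

```text
[606.7 299.4  80.1  56.6   0. ] [253. 249.]
[0.56666902 0.29942359 0.15748272] 19.9333
```

View pics/w9.png

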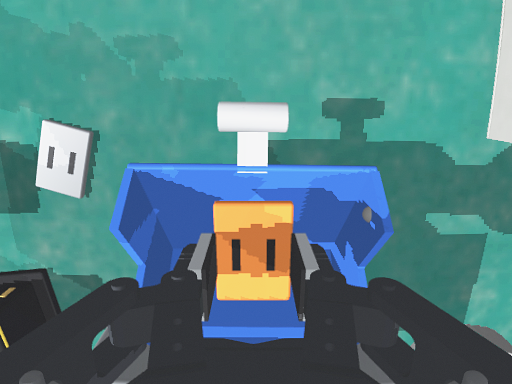

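Call:
send_rows(series=[[0, 0, 0, 0, 0, 0], [0, 0, 0, 0, 0, 0], [0, 0, 0, 0, 0, 0], [0, 0, 0.02, 0, 0, 0], [0, 0, 0.035, 0, 0, 0], [0, 0, 0.035, 0, 0, 0], [-0.02, 0, 0.02, 0, 0, 0], [-0.02, 0, 0, 0, 0, 0], [-0.02, 0, 0, 0, 0, 0], [0, 0, 0, 0, 0, 0], [0, 0, 0, 0, 0, 0]], jaw=-0.2)

```text
t: 20.9
eef_pos: [0.5067, 0.2996, 0.2688]
tool_rot: [0.002, 3.14, 0.001]
wrist_force: [0.7, 0.6, 0.2]
width: 0.601
```

```bash
python3 cov.py w10.png
```

```text
[601.4 298.3  45.5  40.6  89.9] [252. 251.]
[0.50670121 0.29961506 0.26883661] 20.9
```

View pics/w10.png

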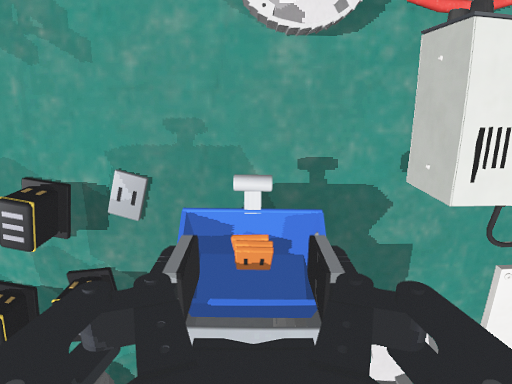

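```bash
python3 - <<'E'
from h import *
st=status.read_state()
for a in (.80,.83,.85,.87):
    b=a+np.arctan2(.016,.112);p=[.6-.1131*np.sin(b),.2995,.01+.1131*np.cos(b)];print(a,np.round(p,4),proj('wrist',p,st))
E
```

```text
0.8 [0.5085 0.2995 0.0765] [[252.54186442 187.02111973]]
0.83 [0.5066 0.2995 0.0738] [[252.53953213 183.88858968]]
0.85 [0.5053 0.2995 0.0719] [[252.53813402 181.87234748]]
0.87 [0.5041 0.2995 0.07  ] [[252.53686003 179.91457898]]
```

Call:
send_rows(series=[[0, 0, -0.03, 0, 0, 0], [0, 0, -0.03, 0, 0, 0], [0, 0, -0.03, 0, 0, 0], [0, 0, -0.025, 0, 0, 0], [0, 0, -0.019, 0, 0, 0], [0, 0, 0, 0, 0, 0], [0, 0, 0, 0, 0, 0]])

```text
t: 21.53
eef_pos: [0.5077, 0.2994, 0.1331]
tool_rot: [-0.004, -3.14, 0.001]
wrist_force: [-0.5, 1.1, 0.9]
width: 0.601
```

Call:
send_rows(series=[[0, 0, 0, 0, 0, 0], [0, 0, 0, 0, 0, 0], [0, 0, 0, 0, 0, 0], [0, 0, 0, 0, 0, 0], [0, 0, 0, 0, 0, 0], [0, 0, 0, 0, 0, 0]], jaw=1, squeeze=40)

```text
t: 22.03
eef_pos: [0.5078, 0.2993, 0.1354]
tool_rot: [0.003, 3.139, 0.001]
wrist_force: [2.1, -5.5, 4.2]
width: 0.363
```

Call:
send_rows(series=[[0.0029, 0, 0.0042, 0, 0, 0], [0.003, 0, 0.004, 0, 0, 0], [0.0032, 0, 0.0039, 0, 0, 0], [0.0034, 0, 0.0038, 0, 0, 0], [0.0036, 0, 0.0036, 0, 0, 0], [0.0037, 0, 0.0034, 0, 0, 0], [0.0039, 0, 0.0033, 0, 0, 0], [0.004, 0, 0.0031, 0, 0, 0], [0.0041, 0, 0.0029, 0, 0, 0], [0.0043, 0, 0.0027, 0, 0, 0], [0.0044, 0, 0.0025, 0, 0, 0], [0.0045, 0, 0.0023, 0, 0, 0], [0.0046, 0, 0.0021, 0, 0, 0], [0.0047, 0, 0.0019, 0, 0, 0], [0.0048, 0, 0.0017, 0, 0, 0], [0.0048, 0, 0.0015, 0, 0, 0], [0.0049, 0, 0.0013, 0, 0, 0], [0.005, 0, 0.0011, 0, 0, 0], [0.005, 0, 0.0008, 0, 0, 0], [0, 0, 0, 0, 0, 0]])

```text
t: 23.7
eef_pos: [0.5864, 0.2985, 0.1842]
tool_rot: [-0.003, -3.141, 0.002]
wrist_force: [0.7, -9.1, -3.1]
width: 0.36
```

Call:
send_rows(series=[[0.001, 0, 0, 0, 0, 0], [0.001, 0, 0, 0, 0, 0], [0, 0, 0, 0, 0, 0], [0, 0, 0, 0, 0, 0]])

```text
t: 24.03
eef_pos: [0.588, 0.2985, 0.1845]
tool_rot: [-0.003, -3.141, 0.002]
wrist_force: [-0.1, -9.5, -1.6]
width: 0.357
```

```bash
python3 - <<'E'
from h import *
st,a=snap('wrist');cv2.imwrite('pics/w11.png',cv2.resize(a[180:340,130:390,::-1],None,fx=3,fy=3,interpolation=cv2.INTER_CUBIC))
E
```

```text
(no output)
```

View pics/w11.png

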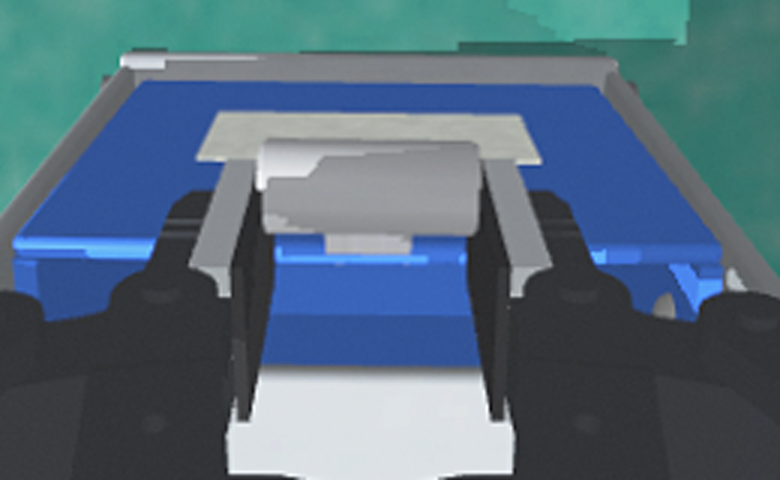

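```bash
python3 - <<'E'
from h import *
st=status.read_state()
for x in (.576,.58,.584,.588): print(x,proj('wrist',[[x-.007,.2995,.122],[x+.005,.2995,.127]],st))
E
```

```text
0.576 [[255.16050202 220.12456051]
 [255.21587421 250.79254564]]
0.58 [[255.16006677 228.81485057]
 [255.21404255 259.27979939]]
0.584 [[255.15938459 237.35930404]
 [255.21198747 267.61273983]]
0.588 [[255.15846665 245.75856542]
 [255.20971984 275.79262357]]
```

Call:
send_rows(series=[[0, 0, 0, 0, 0, 0], [0, 0, 0, 0, 0, 0], [0, 0, 0, 0, 0, 0], [0, 0, 0.02, 0, 0, 0], [0, 0, 0.03, 0, 0, 0], [-0.02, 0, 0, 0, 0, 0], [-0.03, 0, 0, 0, 0, 0], [0, 0, 0, 0, 0, 0]], jaw=-0.2)

```text
t: 24.75
eef_pos: [0.5341, 0.2999, 0.2347]
tool_rot: [-0.001, -3.14, -0.0]
wrist_force: [-0.1, -0.3, -0.2]
width: 0.599
```

Call:
send_rows(series=[[0, 0, 0, 0, 0, 0], [0, 0, 0, 0, 0, 0], [0, 0, 0, 0, 0, 0], [0, 0, 0, 0, 0, 0], [0, 0, 0, 0, 0, 0], [0, 0, 0, 0, 0, 0], [0, 0, 0, 0, 0, 0]], jaw=1)

```text
t: 25.33
eef_pos: [0.538, 0.2995, 0.2337]
tool_rot: [-0.003, -3.141, -0.0]
wrist_force: [0.9, 0.0, 0.2]
width: -0.002
```

```bash
python3 - <<'E'
from h import *
st,a=snap('wrist','w12.png');print(st['eef_pos'],st['width'])
E
```

```text
[0.53803058 0.29947745 0.23374323] -0.0016898352350323467
```

View pics/w12.png

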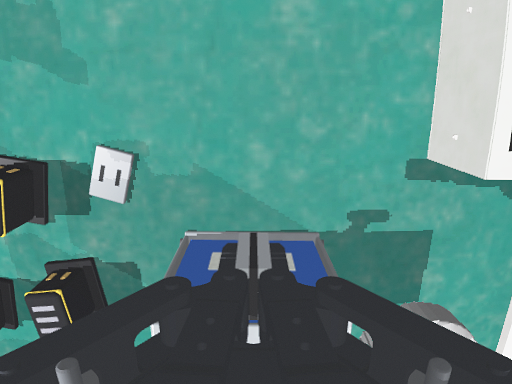

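Descend in front of the bar, then push.

Call:
send_rows(series=[[0, 0, -0.02, 0, 0, 0], [0, 0, -0.02, 0, 0, 0], [0, 0, -0.007, 0, 0, 0], [0.005, 0, 0, 0, 0, 0], [0.005, 0, 0, 0, 0, 0], [0.004, 0, 0, 0, 0, 0], [0.004, 0, 0, 0, 0, 0], [0.003, 0, 0, 0, 0, 0], [0.003, 0, 0, 0, 0, 0], [0, 0, 0, 0, 0, 0]])

```text
t: 26.22
eef_pos: [0.5624, 0.2995, 0.1872]
tool_rot: [0.003, 3.141, 0.001]
wrist_force: [0.2, -0.2, -1.0]
width: 0.003
```

Call:
send_rows(series=[[0.002, 0, 0, 0, 0, 0], [0.002, 0, 0, 0, 0, 0], [0.001, 0, 0, 0, 0, 0], [0, 0, 0, 0, 0, 0]])

```text
t: 26.55
eef_pos: [0.566, 0.2996, 0.1869]
tool_rot: [-0.003, -3.139, 0.001]
wrist_force: [-5.9, -0.9, 2.7]
width: -0.001
```

Call:
send_rows(series=[[0.001, 0, 0, 0, 0, 0], [0.001, 0, 0, 0, 0, 0], [0.001, 0, 0, 0, 0, 0], [0, 0, 0, 0, 0, 0]])

```text
t: 26.88
eef_pos: [0.5668, 0.2997, 0.1869]
tool_rot: [-0.002, -3.134, 0.002]
wrist_force: [-19.4, -0.1, 10.8]
width: -0.001
```

Call:
send_rows(series=[[-0.02, 0, 0, 0, 0, 0], [-0.02, 0, 0, 0, 0, 0], [0, 0, 0.03, 0, 0, 0], [0, 0, 0.04, 0, 0, 0], [0, -0.035, 0.035, 0, 0, 0], [0, -0.035, 0.03, 0, 0, 0], [0, -0.035, 0.02, 0, 0, 0], [0, -0.035, 0.02, 0, 0, 0], [0, -0.035, 0, 0, 0, 0], [0, -0.035, 0, 0, 0, 0], [0, -0.035, 0, 0, 0, 0], [0, -0.03, 0, 0, 0, 0], [-0.01, 0, 0, 0, 0, 0], [-0.01, 0, 0, 0, 0, 0], [-0.01, 0, 0, 0, 0, 0], [0, 0, 0, 0, 0, 0], [0, 0, 0, 0, 0, 0]], jaw=-1)

```text
t: 28.3
eef_pos: [0.4994, 0.0344, 0.3539]
tool_rot: [0.0, 3.141, 0.0]
wrist_force: [-0.3, -0.4, -0.5]
width: 1.0
```

```bash
python3 - <<'E'
from h import *
st,a=snap('wrist','w13.png');print(st['eef_pos'],st['tool_rot'])
_,a=snap('side');cv2.imwrite('pics/sd13.png',cv2.resize(a[130:280,190:380,::-1],None,fx=4,fy=4,interpolation=cv2.INTER_CUBIC))
E
```

```text
[0.49939641 0.03438908 0.35390551] [4.39017693e-04 3.14090099e+00 1.58708250e-04]
```

View pics/w13.png

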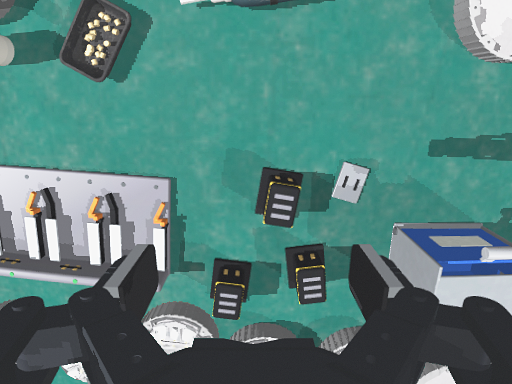

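View pics/sd13.png

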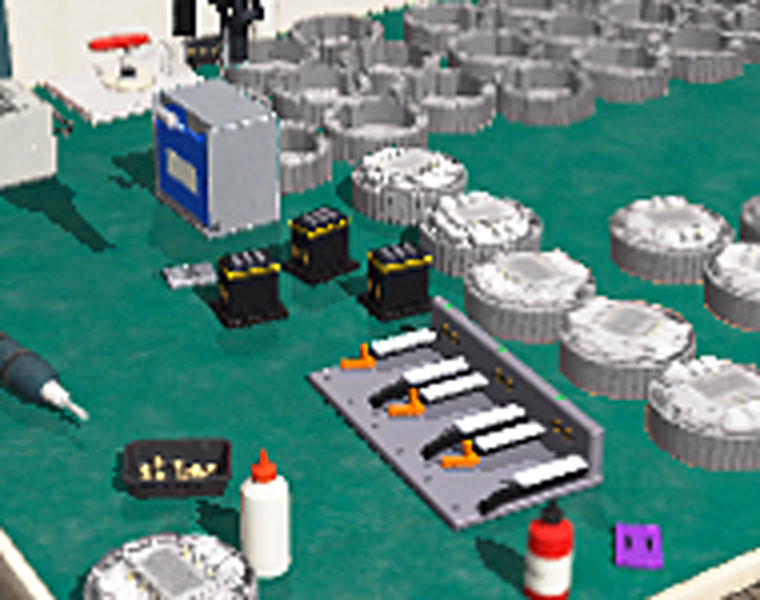

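Call:
send_rows(series=[[0.002, -0.03, 0, 0, 0, 0], [0.002, -0.03, 0, 0, 0, 0], [0.002, -0.03, 0, 0, 0, 0], [0.002, -0.03, 0, 0, 0, 0], [0.002, -0.03, 0, 0, 0, 0], [0.002, -0.03, 0, 0, 0, 0], [0.002, -0.03, 0, 0, 0, 0], [0.002, -0.03, 0, 0, 0, 0], [0, 0, 0, 0, 0, 0], [0, 0, 0, 0, 0, 0]])

```text
t: 29.23
eef_pos: [0.5161, -0.2075, 0.353]
tool_rot: [-0.005, -3.141, -0.001]
wrist_force: [-0.8, 0.3, 0.2]
width: 0.999
```

```bash
python3 - <<'E'
from h import *
st,a=snap('wrist','w14.png');print(repr(st['eef_pos']),repr(st['tool_rot']))
cv2.imwrite('pics/w14z.png',cv2.resize(a[130:300,120:400,::-1],None,fx=2.8,fy=2.8,interpolation=cv2.INTER_CUBIC))
a=cv2.imread('pics/w13.png')
cv2.imwrite('pics/w13z.png',cv2.resize(a[155:325,200:345],None,fx=3.5,fy=3.5,interpolation=cv2.INTER_CUBIC))
E
```

```text
array([ 0.51614979, -0.2074583 ,  0.35295889]) array([-5.22835757e-03, -3.14105493e+00, -7.40252951e-04])
```

View pics/w14z.png

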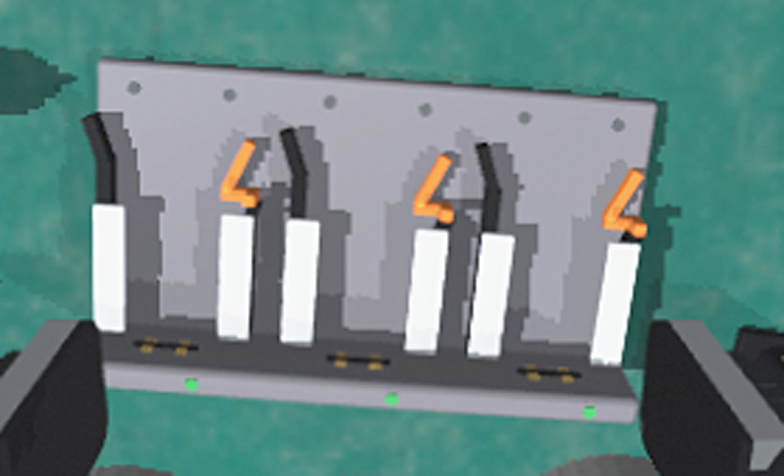

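View pics/w13z.png

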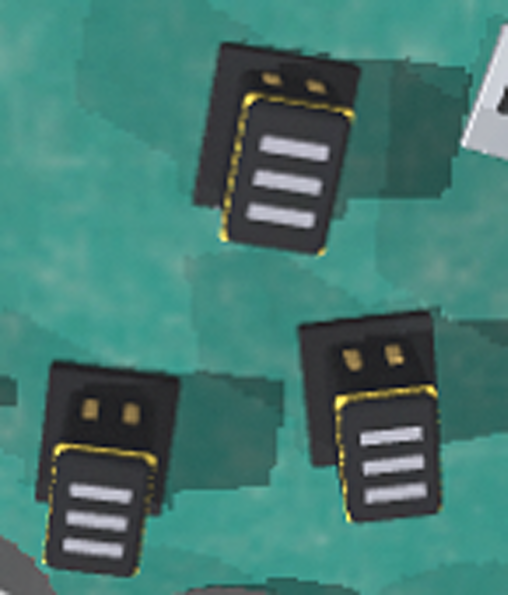

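```bash
cat > dock.py <<'E'
from h import *
st={'eef_pos':np.array([ 0.51614979, -0.2074583 ,  0.35295889]),'tool_rot':np.array([-5.22835757e-03, -3.14105493e+00, -7.40252951e-04])}
Z=lambda p:(120+(p[0]+.5)/2.8-.5,130+(p[1]+.5)/2.8-.5)
W=lambda p,z:onz('wrist',Z(p),z,st)[0]
FR=W((98,61),.01);FL=W((657,101),.01)
print('FR',FR,'FL',FL,np.linalg.norm(FL-FR))
d=(FL-FR)[:2];d/=np.linalg.norm(d);yaw=np.arctan2(-d[0],d[1]);print('yaw',np.degrees(yaw))
xa=np.array([np.cos(yaw),np.sin(yaw)]);ya=np.array([-xa[1],xa[0]])
mid=(FL+FR)[:2]/2
b1=mid+.095*xa;print('bay1',b1)
rails={'0R':[(92,205),(125,205),(95,330),(126,330)],'0L':[(221,215),(253,215),(217,337),(250,338)],'1R':[(287,220),(319,220),(281,342),(314,342)],'1L':[(416,229),(447,231),(404,350),(437,352)],'2R':[(482,234),(514,236),(468,354),(500,356)],'2L':[(608,243),(640,243),(591,362),(622,363)]}
for k,v in rails.items():
    for p in v:
        w=W(p,.025)[:2]-b1;print(k,np.round([w@xa*1000,w@ya*1000],1),end=' ')
    print()
for p in [(105,388),(637,420)]:
    w=W(p,.056)[:2]-b1;print('backtop',np.round([w@xa*1000,w@ya*1000],1))
E
python3 dock.py
```

```text
FR [ 0.50961027 -0.33242436  0.01      ] FL [ 0.52898853 -0.07645507  0.01      ] 0.25670175984398647
yaw -4.329341966839113
bay1 [ 0.61402833 -0.21161121]
0R [ -31.  -127.3] 0R [ -32.1 -112. ] 0R [  31.9 -126.9] 0R [  30.7 -111.9] 
0L [-30.5 -67.8] 0L [-31.6 -53.2] 0L [ 30.9 -68.2] 0L [ 30.2 -52.5] 
1R [-30.3 -37.6] 1R [-31.4 -23. ] 1R [ 31.1 -37.7] 1R [ 30. -22.] 
1L [-30.3  21.6] 1L [-30.3  35.8] 1L [31.1 21.1] 1L [31.  36.9] 
2R [-30.  52.] 2R [-30.1  66.9] 2R [31.  51.8] 2R [31.1 67.3] 
2L [-29.7 110.9] 2L [-30.7 125.9] 2L [ 31.4 111.6] 2L [ 31.  126.8] 
backtop [  44.8 -113.6]
backtop [ 43.8 127.8]
```

```bash
python3 - <<'E'
from h import *
st={'eef_pos':np.array([0.49939641,0.03438908,0.35390551]),'tool_rot':np.array([4.39017693e-04,3.14090099e+00,1.58708250e-04])}
Z=lambda p:(200+(p[0]+.5)/3.5-.5,155+(p[1]+.5)/3.5-.5)
T={'A':[(247,95),(354,110),(326,253),(220,240)],'B':[(335,398),(438,388),(440,511),(348,521)],'C':[(55,447),(156,456),(137,575),(43,567)]}
F={'A':[(222,43),(360,66)],'B':[(299,325),(434,311)],'C':[(50,362),(181,378)]}
for k in T:
    P=np.array([onz('wrist',Z(p),.06,st)[0][:2] for p in T[k]])
    (c),(w,h),a=cv2.minAreaRect((P*1000).astype(np.float32))
    G=np.array([onz('wrist',Z(p),.008,st)[0][:2] for p in F[k]]);d=G[1]-G[0]
    yaw=np.degrees(np.arctan2(-d[0],d[1]));xa=np.array([np.cos(np.radians(yaw)),np.sin(np.radians(yaw))])
    print(k,np.round(c,1),w,h,a,'mean',P.mean(0).round(4),'side yaw',np.degrees(np.arctan2(*( (P[2]+P[3]-P[0]-P[1])[::-1]))),'| flange',np.linalg.norm(d),yaw,(G.mean(0)+.032*xa).round(4))
E
```

```text
A [549.2  67.6] 36.42932891845703 51.45064926147461 81.50939178466797 mean [0.5491 0.0679] side yaw -8.973061273475729 | flange 0.05204318598875176 -9.560700573119565 [0.5505 0.0679]
B [655.9 108. ] 51.646339416503906 36.73204040527344 5.750673770904541 mean [0.6558 0.1082] side yaw 6.274623412556699 | flange 0.05381716140307021 6.186577961575698 [0.6573 0.1093]
C [679.5   2. ] 36.52042007446289 52.99470901489258 82.86164855957031 mean [0.6794 0.0017] side yaw -7.773686585584595 | flange 0.053017652483156076 -7.639528920439201 [0.6799 0.0017]
```

Call:
send_rows(series=[[0.0034, 0.0276, -0.0143, 0, 0, -0.92], [0.0034, 0.0276, -0.0143, 0, 0, -0.92], [0.0034, 0.0276, -0.0143, 0, 0, -0.92], [0.0034, 0.0276, -0.0143, 0, 0, -0.92], [0.0034, 0.0276, -0.0143, 0, 0, -0.92], [0.0034, 0.0276, -0.0143, 0, 0, -0.92], [0.0034, 0.0276, -0.0143, 0, 0, -0.92], [0.0034, 0.0276, -0.0143, 0, 0, -0.92], [0.0034, 0.0276, -0.0143, 0, 0, -0.92], [0.0034, 0.0276, -0.0143, 0, 0, -0.92], [0, 0, 0, 0, 0, 0], [0, 0, 0, 0, 0, 0], [0, 0, 0, 0, 0, 0]])

```text
t: 30.37
eef_pos: [0.5496, 0.0702, 0.2108]
tool_rot: [0.252, 3.131, 0.0]
wrist_force: [0.4, -0.4, 0.6]
width: 1.0
```

```bash
python3 - <<'E'
from h import *
st,a=snap('wrist','w15.png');print(repr(st['eef_pos']),repr(st['tool_rot']))
E
```

```text
array([0.54963936, 0.07023042, 0.21082084]) array([2.51519097e-01, 3.13126006e+00, 8.50771690e-05])
```

View pics/w15.png

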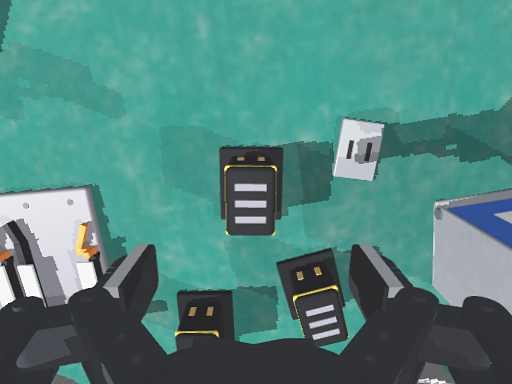

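Call:
send_rows(series=[[0.0005, -0.002, -0.025, 0, 0, 0], [0, 0, -0.03, 0, 0, 0], [0, 0, -0.03, 0, 0, 0], [0, 0, -0.02, 0, 0, 0], [0, 0, -0.01, 0, 0, 0], [0, 0, 0, 0, 0, 0], [0, 0, 0, 0, 0, 0]])

```text
t: 31.0
eef_pos: [0.5507, 0.067, 0.0962]
tool_rot: [0.256, 3.131, 0.0]
wrist_force: [-0.3, 0.7, 0.3]
width: 1.001
```

Call:
send_rows(series=[[0, 0, 0, 0, 0, 0], [0, 0, 0, 0, 0, 0], [0, 0, 0, 0, 0, 0], [0, 0, 0, 0, 0, 0], [0, 0, 0, 0, 0, 0], [0, 0, 0, 0, 0, 0], [0, 0, 0, 0, 0, 0], [0, 0, 0, 0, 0, 0]], jaw=1, squeeze=60)

```text
t: 31.67
eef_pos: [0.5506, 0.0675, 0.0964]
tool_rot: [0.254, 3.13, 0.0]
wrist_force: [-1.7, -0.1, 7.4]
width: 0.413
```

Call:
send_rows(series=[[0, 0, 0.01, 0, 0, 0], [0, 0, 0.03, 0, 0, 0], [0, 0, 0.035, 0, 0, 0], [0, 0, 0.035, 0, 0, 0], [-0.0036, -0.0302, 0, 0, 0, 0.425], [-0.0036, -0.0302, 0, 0, 0, 0.425], [-0.0036, -0.0302, 0, 0, 0, 0.425], [-0.0036, -0.0302, 0, 0, 0, 0.425], [-0.0036, -0.0302, 0, 0, 0, 0.425], [-0.0036, -0.0302, 0, 0, 0, 0.425], [-0.0036, -0.0302, 0, 0, 0, 0.425], [-0.0036, -0.0302, 0, 0, 0, 0.425], [-0.0036, -0.0302, 0, 0, 0, 0.425], [-0.0036, -0.0302, 0, 0, 0, 0.425], [-0.0036, -0.0302, 0, 0, 0, 0.425], [-0.0036, -0.0302, 0, 0, 0, 0.425], [0, 0, 0, 0, 0, 0], [0, 0, 0, 0, 0, 0], [0, 0, 0, 0, 0, 0]])

```text
t: 33.25
eef_pos: [0.5068, -0.2945, 0.2056]
tool_rot: [-0.116, -3.139, -0.001]
wrist_force: [0.5, -0.2, -3.6]
width: 0.411
```

```bash
python3 - <<'E'
from h import *
st,a=snap('wrist','w16.png');print(repr(st['eef_pos']),repr(st['tool_rot']),st['width'],st['wrist_force'])
E
```

```text
array([ 0.506788  , -0.29451038,  0.2056273 ]) array([-1.15869988e-01, -3.13884926e+00, -1.13516336e-03]) 0.41102262465495354 [ 0.5198484  -0.23022342 -3.56498538]
```

View pics/w16.png

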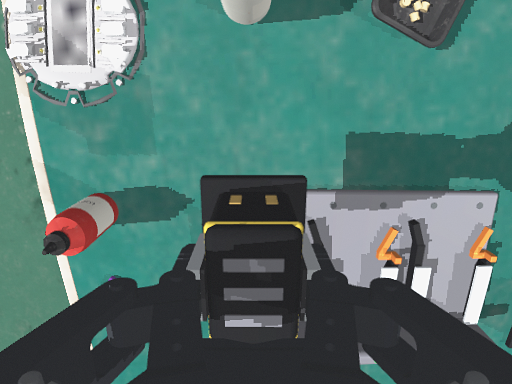

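Call:
send_rows(series=[[0, 0, -0.03, 0, 0, 0], [0, 0, -0.03, 0, 0, 0], [0, 0, -0.02, 0, 0, 0], [0, 0, -0.012, 0, 0, 0], [0, 0, -0.0055, 0, 0, 0], [0, 0, 0, 0, 0, 0], [0, 0, 0, 0, 0, 0]])

```text
t: 33.88
eef_pos: [0.5076, -0.2947, 0.1088]
tool_rot: [0.114, 3.139, -0.001]
wrist_force: [0.1, 0.1, -3.5]
width: 0.418
```

```bash
cat > rel.py <<'E'
from h import *
import sys
k=int(sys.argv[1])
st=status.read_state();y=np.radians(-4.2);xa=np.array([np.cos(y),np.sin(y)]);ya=np.array([-xa[1],xa[0]])
b=np.array([.6135,-.2121])+(k-1)*.09*ya
d=st['eef_pos'][:2]-b;R_=R.from_rotvec(st['tool_rot']).as_matrix()
print('rel bay mm',(d@xa*1000).round(1),(d@ya*1000).round(1),'z',st['eef_pos'][2].round(4),'yaw',np.degrees(np.arctan2(-R_[0,1],R_[1,1])).round(2),'F',st['wrist_force'].round(1),'w',round(st['width'],3),'t',st['t'])
if len(sys.argv)>2: snap(sys.argv[2].split('_')[0],sys.argv[2])
E
python3 rel.py 0 side_17.png; python3 - <<'E'
import cv2
a=cv2.imread('pics/side_17.png');cv2.imwrite('pics/sd17.png',cv2.resize(a[170:300,220:370],None,fx=4.6,fy=4.6,interpolation=cv2.INTER_CUBIC))
E
```

```text
rel bay mm -99.6 -0.2 z 0.1088 yaw -4.16 F [ 0.1  0.1 -3.5] w 0.418 t 33.8833
```

View pics/sd17.png

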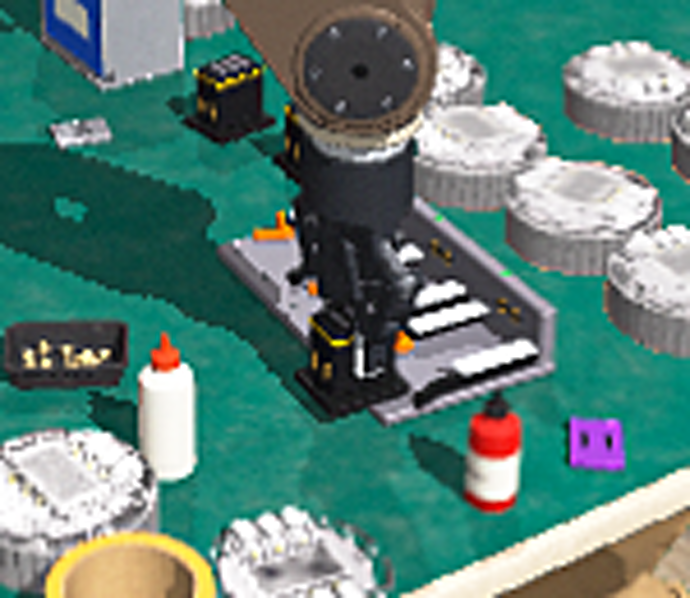

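Call:
send_rows(series=[[0.005, -0.00037, 0, 0, 0, 0], [0.005, -0.00037, 0, 0, 0, 0], [0.005, -0.00037, 0, 0, 0, 0], [0.005, -0.00037, 0, 0, 0, 0], [0.005, -0.00037, 0, 0, 0, 0], [0.005, -0.00037, 0, 0, 0, 0], [0.005, -0.00037, 0, 0, 0, 0], [0.005, -0.00037, 0, 0, 0, 0], [0.005, -0.00037, 0, 0, 0, 0], [0.005, -0.00037, 0, 0, 0, 0], [0.005, -0.00037, 0, 0, 0, 0], [0, 0, 0, 0, 0, 0]])

```text
t: 34.93
eef_pos: [0.5634, -0.2993, 0.1081]
tool_rot: [0.115, 3.138, -0.001]
wrist_force: [2.0, -4.5, -4.3]
width: 0.414
```

```bash
python3 rel.py 0 wrist_18.png
```

```text
rel bay mm -43.6 -0.6 z 0.1081 yaw -4.19 F [ 2.  -4.5 -4.3] w 0.414 t 34.9333
```

View pics/wrist_18.png

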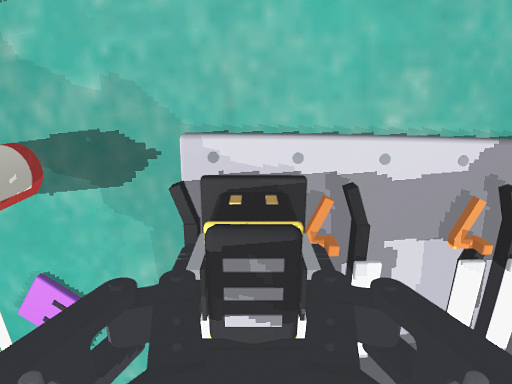

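Catch is being pushed aside. Continue the remaining 45 mm.

Call:
send_rows(series=[[0.005, -0.00037, 0, 0, 0, 0], [0.005, -0.00037, 0, 0, 0, 0], [0.005, -0.00037, 0, 0, 0, 0], [0.005, -0.00037, 0, 0, 0, 0], [0.005, -0.00037, 0, 0, 0, 0], [0.005, -0.00037, 0, 0, 0, 0], [0.005, -0.00037, 0, 0, 0, 0], [0.004, -0.0003, 0, 0, 0, 0], [0.003, -0.0002, 0, 0, 0, 0], [0.002, -0.00015, 0, 0, 0, 0], [0, 0, 0, 0, 0, 0], [0, 0, 0, 0, 0, 0]])

```text
t: 35.98
eef_pos: [0.6063, -0.3019, 0.108]
tool_rot: [0.115, 3.139, 0.001]
wrist_force: [0.9, 0.3, -3.5]
width: 0.412
```

```bash
python3 rel.py 0 wrist_19.png
```

```text
rel bay mm -0.6 -0.1 z 0.108 yaw -4.2 F [ 0.9  0.3 -3.5] w 0.412 t 35.9833
```

View pics/wrist_19.png

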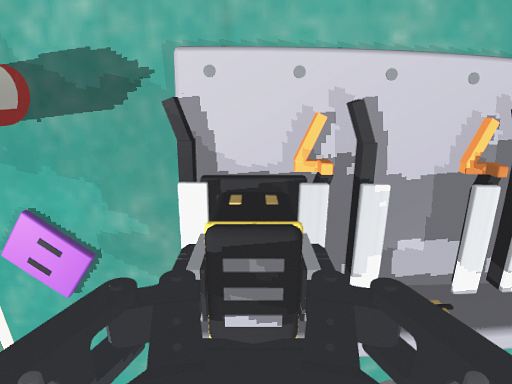

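Call:
send_rows(series=[[0.001, -0.0001, 0, 0, 0, 0], [0.001, -0.0001, 0, 0, 0, 0], [0.001, 0, 0, 0, 0, 0], [0, 0, 0, 0, 0, 0]])

```text
t: 36.37
eef_pos: [0.6079, -0.3023, 0.1079]
tool_rot: [-0.115, -3.136, -0.002]
wrist_force: [-8.9, 1.2, 2.3]
width: 0.413
```

Call:
send_rows(series=[[-0.0015, 0.0001, -0.001, 0, 0, 0], [0, 0, -0.0005, 0, 0, 0], [0, 0, 0, 0, 0, 0]])

```text
t: 36.62
eef_pos: [0.6074, -0.3024, 0.1066]
tool_rot: [-0.115, -3.139, -0.0]
wrist_force: [-4.5, 0.7, -0.7]
width: 0.414
```

Call:
send_rows(series=[[0, 0, 0, 0, 0, 0], [0, 0, 0, 0, 0, 0], [0, 0, 0, 0, 0, 0], [0, 0, 0, 0, 0, 0], [0, 0, 0.02, 0, 0, 0], [0, 0, 0.035, 0, 0, 0], [0, 0, 0.04, 0, 0, 0], [-0.02, 0.01, 0.04, 0, 0, 0], [-0.035, 0.02, 0.02, 0, 0, 0], [-0.035, 0.02, 0, 0, 0, 0], [0, 0, 0, 0, 0, 0], [0, 0, 0, 0, 0, 0]], jaw=-0.1)

```text
t: 37.62
eef_pos: [0.521, -0.254, 0.2575]
tool_rot: [0.115, 3.139, -0.001]
wrist_force: [0.1, -0.3, 0.1]
width: 0.556
```

```bash
python3 rel.py 0 wrist_20.png
```

```text
rel bay mm -89.2 41.5 z 0.2575 yaw -4.19 F [ 0.1 -0.3  0.1] w 0.556 t 37.6167
```

View pics/wrist_20.png

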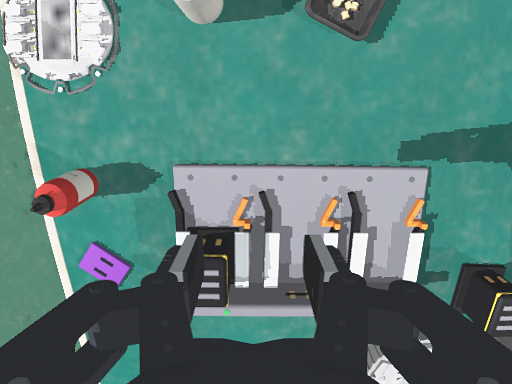

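Call:
send_rows(series=[[0.003, 0.0304, 0.006, 0, 0, 0], [0.003, 0.0304, 0.006, 0, 0, 0], [0.003, 0.0304, 0.006, 0, 0, 0], [0.003, 0.0304, 0.006, 0, 0, 0], [0.003, 0.0304, 0.006, 0, 0, 0], [0.003, 0.0304, 0.006, 0, 0, 0], [0.003, 0.0304, 0.006, 0, 0, 0], [0.003, 0.0304, 0.006, 0, 0, 0], [0.003, 0.0304, 0.006, 0, 0, 0], [0.003, 0.0304, 0.006, 0, 0, 0], [0, 0, 0, 0, 0, 0], [0, 0, 0, 0, 0, 0]], jaw=-1)

```text
t: 38.67
eef_pos: [0.5533, 0.0505, 0.3163]
tool_rot: [0.111, 3.139, 0.0]
wrist_force: [-0.1, -0.7, -0.8]
width: 0.998
```

```bash
python3 - <<'E'
from h import *
st,a=snap('wrist','w21.png');print(repr(st['eef_pos']),repr(st['tool_rot']))
for P,y in (([.6565,.1085],6.2),([.6797,.0017],-7.7)):
    y=np.radians(y);x=np.array([np.cos(y),np.sin(y)]);yy=np.array([-x[1],x[0]])
    c=[np.r_[P+sx*.026*x+sy*.018*yy,.06] for sx,sy in((-1,-1),(-1,1),(1,1),(1,-1))]
    q=proj('wrist',c,st);cv2.polylines(a,[np.int32(q*8)],True,(255,0,255),1,cv2.LINE_AA,3)
    c=[np.r_[P+sx*.032*x+sy*.027*yy,.008] for sx,sy in((-1,-1),(-1,1),(1,1),(1,-1))]
    q=proj('wrist',c,st);cv2.polylines(a,[np.int32(q*8)],True,(0,255,255),1,cv2.LINE_AA,3)
cv2.imwrite('pics/w21z.png',cv2.resize(a[150:384,100:430,::-1],None,fx=2.3,fy=2.3,interpolation=cv2.INTER_CUBIC))
E
```

```text
array([0.5532762 , 0.05051422, 0.31631237]) array([1.10916502e-01, 3.13867269e+00, 9.70216714e-05])
```

View pics/w21z.png

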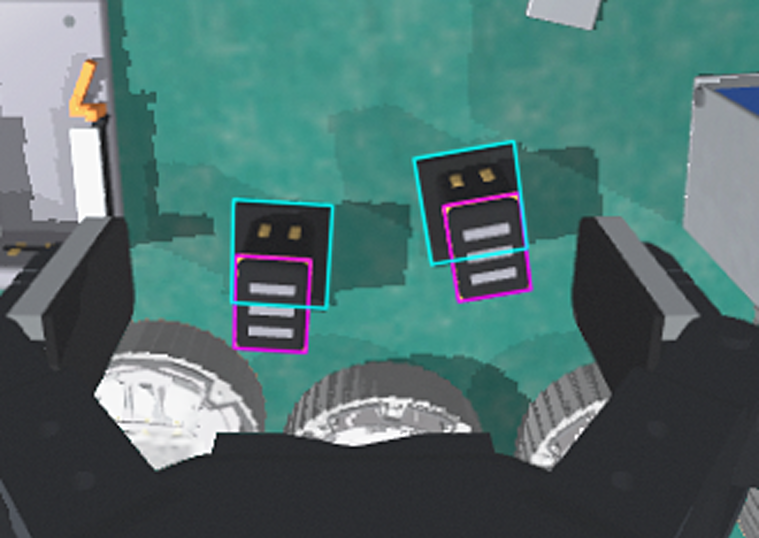

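```bash
python3 - <<'E'
from h import *
for p in [(150,325),(190,322),(240,350),(265,400),(320,375),(380,362)]:
    print(p,onz('wrist',(100+p[0]/2.3,150+p[1]/2.3),.045)[0].round(3))
E
```

```text
(150, 325) [ 0.696 -0.066  0.045]
(190, 322) [ 0.696 -0.045  0.045]
(240, 350) [ 0.714 -0.021  0.045]
(265, 400) [ 0.747 -0.011  0.045]
(320, 375) [0.732 0.02  0.045]
(380, 362) [0.727 0.052 0.045]
```

Call:
send_rows(series=[[0.0158, -0.0061, -0.012, 0, 0, -0.44], [0.0158, -0.0061, -0.012, 0, 0, -0.44], [0.0158, -0.0061, -0.012, 0, 0, -0.44], [0.0158, -0.0061, -0.012, 0, 0, -0.44], [0.0158, -0.0061, -0.012, 0, 0, -0.44], [0.0158, -0.0061, -0.012, 0, 0, -0.44], [0.0158, -0.0061, -0.012, 0, 0, -0.44], [0.0158, -0.0061, -0.012, 0, 0, -0.44], [0, 0, 0, 0, 0, 0], [0, 0, 0, 0, 0, 0], [0, 0, 0, 0, 0, 0]], jaw=-0.3)

```text
t: 39.63
eef_pos: [0.6783, -0.0004, 0.2202]
tool_rot: [-0.213, -3.134, -0.0]
wrist_force: [0.5, 0.3, -0.3]
width: 0.652
```

Call:
send_rows(series=[[-0.003, 0.002, -0.01, 0, 0, 0], [0, 0, -0.025, 0, 0, 0], [0, 0, -0.025, 0, 0, 0], [0, 0, -0.02, 0, 0, 0], [0, 0, 0, 0, 0, 0], [0, 0, 0, 0, 0, 0]], jaw=-0.1)

```text
t: 40.13
eef_pos: [0.6749, 0.0027, 0.1402]
tool_rot: [-0.211, -3.133, -0.0]
wrist_force: [-0.1, 0.0, 0.2]
width: 0.547
```

```bash
python3 rel.py 2 wrist_22.png
```

```text
rel bay mm 45.5 128.7 z 0.1402 yaw -7.7 F [-0.1  0.   0.2] w 0.547 t 40.1333
```

View pics/wrist_22.png

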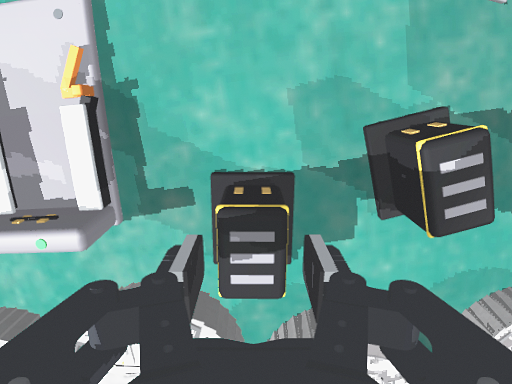

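Call:
send_rows(series=[[0, 0, -0.02, 0, 0, 0], [0, 0, -0.015, 0, 0, 0], [0, 0, -0.0085, 0, 0, 0], [0, 0, 0, 0, 0, 0], [0, 0, 0, 0, 0, 0]])

```text
t: 40.6
eef_pos: [0.6758, 0.0025, 0.0979]
tool_rot: [0.211, 3.133, 0.0]
wrist_force: [0.5, -0.6, -0.0]
width: 0.552
```

Call:
send_rows(series=[[0, 0, 0, 0, 0, 0], [0, 0, 0, 0, 0, 0], [0, 0, 0, 0, 0, 0], [0, 0, 0, 0, 0, 0], [0, 0, 0, 0, 0, 0], [0, 0, 0, 0, 0, 0]], jaw=1, squeeze=60)

```text
t: 41.1
eef_pos: [0.676, 0.0024, 0.0985]
tool_rot: [0.211, 3.132, 0.0]
wrist_force: [-0.4, -0.1, 7.2]
width: 0.413
```

Call:
send_rows(series=[[0, 0, 0.01, 0, 0, 0], [0, 0, 0.03, 0, 0, 0], [0, 0, 0.035, 0, 0, 0], [0, 0, 0.035, 0, 0, 0], [-0.0185, -0.023, 0, 0, 0, 0.39], [-0.0185, -0.023, 0, 0, 0, 0.39], [-0.0185, -0.023, 0, 0, 0, 0.39], [-0.0185, -0.023, 0, 0, 0, 0.39], [-0.0185, -0.023, 0, 0, 0, 0.39], [-0.0185, -0.023, 0, 0, 0, 0.39], [-0.0185, -0.023, 0, 0, 0, 0.39], [-0.0185, -0.023, 0, 0, 0, 0.39], [-0.0185, -0.023, 0, 0, 0, 0.39], [0, 0, 0, 0, 0, 0], [0, 0, 0, 0, 0, 0], [0, 0, 0, 0, 0, 0]])

```text
t: 42.43
eef_pos: [0.5091, -0.2045, 0.2075]
tool_rot: [0.116, 3.139, -0.0]
wrist_force: [0.0, -0.0, -2.0]
width: 0.414
```

```bash
python3 rel.py 1 wrist_23.png
```

```text
rel bay mm -104.6 -0.0 z 0.2075 yaw -4.24 F [ 0. -0. -2.] w 0.414 t 42.4333
```

View pics/wrist_23.png

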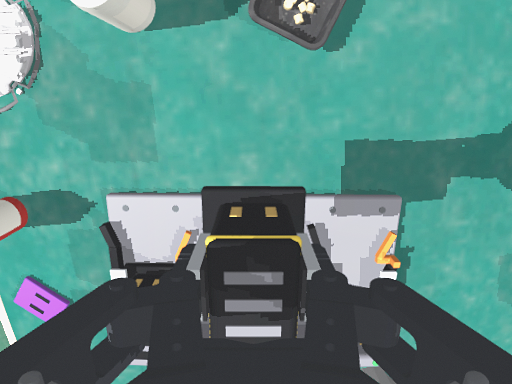

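Call:
send_rows(series=[[0, 0, -0.03, 0, 0, 0], [0, 0, -0.03, 0, 0, 0], [0, 0, -0.02, 0, 0, 0], [0, 0, -0.012, 0, 0, 0], [0, 0, -0.0055, 0, 0, 0], [0, 0, 0, 0, 0, 0], [0, 0, 0, 0, 0, 0]])

```text
t: 43.07
eef_pos: [0.5096, -0.2039, 0.1096]
tool_rot: [0.113, 3.139, -0.0]
wrist_force: [0.1, -0.5, -1.8]
width: 0.413
```

```bash
python3 rel.py 1
```

```text
rel bay mm -104.2 0.6 z 0.1096 yaw -4.14 F [ 0.1 -0.5 -1.8] w 0.413 t 43.0667
```

Call:
send_rows(series=[[0.005, -0.0004, 0, 0, 0, 0], [0.005, -0.0004, 0, 0, 0, 0], [0.005, -0.0004, 0, 0, 0, 0], [0.005, -0.0004, 0, 0, 0, 0], [0.005, -0.0004, 0, 0, 0, 0], [0.005, -0.0004, 0, 0, 0, 0], [0.005, -0.00037, 0, 0, 0, 0], [0.005, -0.00037, 0, 0, 0, 0], [0.005, -0.00037, 0, 0, 0, 0], [0.005, -0.00037, 0, 0, 0, 0], [0.005, -0.00037, 0, 0, 0, 0], [0, 0, 0, 0, 0, 0]])

```text
t: 44.07
eef_pos: [0.5653, -0.2091, 0.1095]
tool_rot: [0.115, 3.137, -0.001]
wrist_force: [2.1, -3.8, -3.1]
width: 0.412
```

```bash
python3 rel.py 1
```

```text
rel bay mm -48.3 -0.5 z 0.1095 yaw -4.21 F [ 2.1 -3.8 -3.1] w 0.412 t 44.0667
```

Remaining ≈44 mm to TCP −4.

Call:
send_rows(series=[[0.005, -0.00037, 0, 0, 0, 0], [0.005, -0.00037, 0, 0, 0, 0], [0.005, -0.00037, 0, 0, 0, 0], [0.005, -0.00037, 0, 0, 0, 0], [0.005, -0.00037, 0, 0, 0, 0], [0.005, -0.00037, 0, 0, 0, 0], [0.005, -0.00037, 0, 0, 0, 0], [0.004, -0.0003, 0, 0, 0, 0], [0.003, -0.0002, 0, 0, 0, 0], [0.002, -0.00015, 0, 0, 0, 0], [0, 0, 0, 0, 0, 0], [0, 0, 0, 0, 0, 0]])

```text
t: 45.07
eef_pos: [0.6081, -0.2118, 0.1094]
tool_rot: [0.115, 3.139, 0.0]
wrist_force: [-0.9, -0.2, -2.1]
width: 0.411
```

Call:
send_rows(series=[[0.001, -0.0001, 0, 0, 0, 0], [0.001, -0.0001, 0, 0, 0, 0], [0, 0, 0, 0, 0, 0]])

```text
t: 45.32
eef_pos: [0.6087, -0.2119, 0.1093]
tool_rot: [-0.116, -3.136, -0.002]
wrist_force: [-7.8, 1.0, 2.7]
width: 0.412
```

```bash
python3 rel.py 1 wrist_24.png
```

```text
rel bay mm -4.8 -0.1 z 0.1093 yaw -4.23 F [-7.8  1.   2.7] w 0.412 t 45.3167
```

View pics/wrist_24.png

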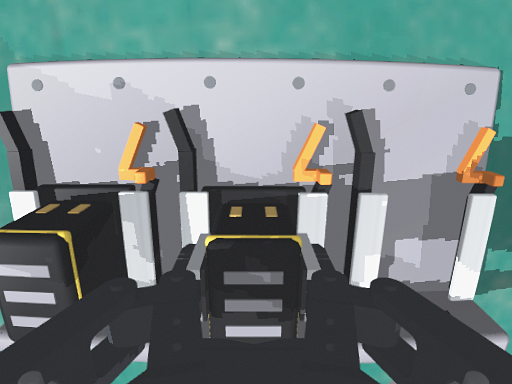

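Call:
send_rows(series=[[-0.0015, 0.0001, -0.001, 0, 0, 0], [0, 0, -0.0003, 0, 0, 0], [0, 0, 0, 0, 0, 0]])

```text
t: 45.62
eef_pos: [0.6083, -0.212, 0.1083]
tool_rot: [-0.115, -3.139, -0.0]
wrist_force: [-4.5, 0.6, 2.6]
width: 0.417
```

Call:
send_rows(series=[[0, 0, 0, 0, 0, 0], [0, 0, 0, 0, 0, 0], [0, 0, 0, 0, 0, 0], [0, 0, 0, 0, 0, 0], [0, 0, 0.02, 0, 0, 0], [0, 0, 0.035, 0, 0, 0], [0, 0, 0.04, 0, 0, 0], [-0.01, 0.02, 0.04, 0, 0, 0], [-0.015, 0.035, 0.03, 0, 0, 0.8], [-0.015, 0.035, 0.03, 0, 0, 0.8], [-0.01, 0.035, 0.02, 0, 0, 0.8], [0, 0.035, 0, 0, 0, 0.8], [0, 0.035, 0, 0, 0, 0.8], [0, 0.035, 0, 0, 0, 1.6], [0, 0.035, 0, 0, 0, 1.6], [0, 0.03, 0, 0, 0, 1.6], [0, 0.025, 0, 0, 0, 1.6], [0, 0, 0, 0, 0, 0], [0, 0, 0, 0, 0, 0]], jaw=-0.1)

```text
t: 47.2
eef_pos: [0.5635, 0.0973, 0.3111]
tool_rot: [-0.173, 3.137, 0.0]
wrist_force: [-0.3, 0.4, -0.6]
width: 0.547
```

```bash
python3 - <<'E'
from h import *
st,a=snap('wrist','w25.png');print(repr(st['eef_pos']),repr(st['tool_rot']))
for P,y in (([.6565,.1085],6.2),):
    y=np.radians(y);x=np.array([np.cos(y),np.sin(y)]);yy=np.array([-x[1],x[0]])
    c=[np.r_[P+sx*.026*x+sy*.018*yy,.06] for sx,sy in((-1,-1),(-1,1),(1,1),(1,-1))]
    q=proj('wrist',c,st);cv2.polylines(a,[np.int32(q*8)],True,(255,0,255),1,cv2.LINE_AA,3)
    c=[np.r_[P+sx*.032*x+sy*.027*yy,.008] for sx,sy in((-1,-1),(-1,1),(1,1),(1,-1))]
    q=proj('wrist',c,st);cv2.polylines(a,[np.int32(q*8)],True,(0,255,255),1,cv2.LINE_AA,3)
cv2.imwrite('pics/w25.png',a[:,:,::-1])
E
```

```text
array([0.56345601, 0.09729836, 0.31107039]) array([-1.72997158e-01,  3.13650772e+00,  3.15301116e-06])
```

View pics/w25.png

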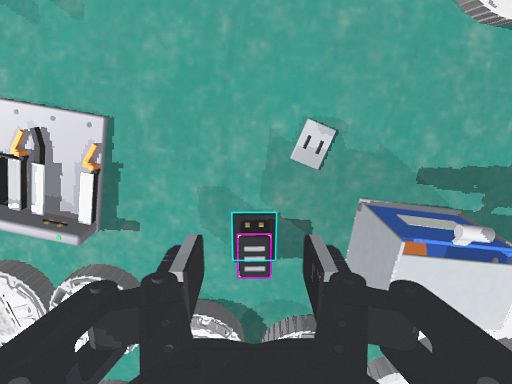

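Call:
send_rows(series=[[0.0116, 0.0014, -0.0155, 0, 0, 0], [0.0116, 0.0014, -0.0155, 0, 0, 0], [0.0116, 0.0014, -0.0155, 0, 0, 0], [0.0116, 0.0014, -0.0155, 0, 0, 0], [0.0116, 0.0014, -0.0155, 0, 0, 0], [0.0116, 0.0014, -0.0155, 0, 0, 0], [0.0116, 0.0014, -0.0155, 0, 0, 0], [0.0116, 0.0014, -0.0155, 0, 0, 0], [0, 0, -0.03, 0, 0, 0], [0, 0, 0, 0, 0, 0], [0, 0, 0, 0, 0, 0]])

```text
t: 48.17
eef_pos: [0.656, 0.1062, 0.1561]
tool_rot: [0.167, -3.134, 0.0]
wrist_force: [-0.1, 1.2, 1.0]
width: 0.547
```

```bash
python3 rel.py 2 wrist_26.png
```

```text
rel bay mm 19.1 230.5 z 0.1561 yaw 6.1 F [-0.1  1.2  1. ] w 0.547 t 48.1667
```

View pics/wrist_26.png

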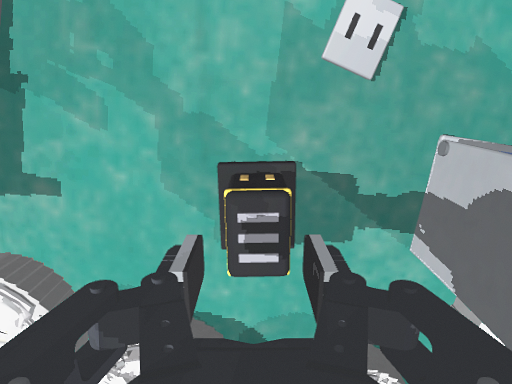

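Call:
send_rows(series=[[0, 0.002, -0.02, 0, 0, 0], [0, 0, -0.02, 0, 0, 0], [0, 0, -0.0135, 0, 0, 0], [0, 0, -0.005, 0, 0, 0], [0, 0, 0, 0, 0, 0], [0, 0, 0, 0, 0, 0]])

```text
t: 48.72
eef_pos: [0.6568, 0.1093, 0.0996]
tool_rot: [-0.169, 3.136, 0.0]
wrist_force: [1.9, -0.7, -0.3]
width: 0.552
```

Call:
send_rows(series=[[0, 0, 0, 0, 0, 0], [0, 0, 0, 0, 0, 0], [0, 0, 0, 0, 0, 0], [0, 0, 0, 0, 0, 0], [0, 0, 0, 0, 0, 0], [0, 0, 0, 0, 0, 0]], jaw=1, squeeze=60)

```text
t: 49.22
eef_pos: [0.6569, 0.1094, 0.1001]
tool_rot: [-0.169, 3.135, 0.0]
wrist_force: [-0.9, -0.3, 6.1]
width: 0.41
```

Call:
send_rows(series=[[0, 0, 0.01, 0, 0, 0], [0, 0, 0.03, 0, 0, 0], [0, 0, 0.035, 0, 0, 0], [0, 0, 0.035, 0, 0, 0], [-0.01515, -0.02495, 0, 0, 0, -1.155], [-0.01515, -0.02495, 0, 0, 0, -1.155], [-0.01515, -0.02495, 0, 0, 0, -1.155], [-0.01515, -0.02495, 0, 0, 0, -1.155], [-0.01515, -0.02495, 0, 0, 0, -1.155], [-0.01515, -0.02495, 0, 0, 0, -1.155], [-0.01515, -0.02495, 0, 0, 0, -1.155], [-0.01515, -0.02495, 0, 0, 0, -1.155], [-0.01515, -0.02495, 0, 0, 0, -1.155], [0, 0, 0, 0, 0, 0], [0, 0, 0, 0, 0, 0], [0, 0, 0, 0, 0, 0]])

```text
t: 50.55
eef_pos: [0.5201, -0.1151, 0.2091]
tool_rot: [0.116, 3.139, 0.0]
wrist_force: [-0.0, 0.0, -4.8]
width: 0.416
```

```bash
python3 rel.py 2 wrist_27.png
```

```text
rel bay mm -100.2 -0.1 z 0.2091 yaw -4.22 F [-0.   0.  -4.8] w 0.416 t 50.55
```

View pics/wrist_27.png

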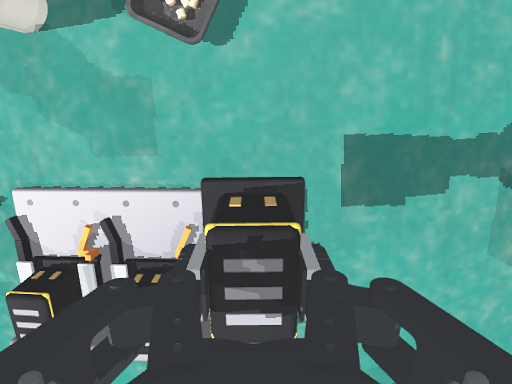

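Call:
send_rows(series=[[0, 0, -0.03, 0, 0, 0], [0, 0, -0.03, 0, 0, 0], [0, 0, -0.02, 0, 0, 0], [0, 0, -0.012, 0, 0, 0], [0, 0, -0.0055, 0, 0, 0], [0, 0, 0, 0, 0, 0], [0, 0, 0, 0, 0, 0]])

```text
t: 51.18
eef_pos: [0.5205, -0.1145, 0.1113]
tool_rot: [0.113, 3.139, -0.0]
wrist_force: [-0.1, 0.4, -3.9]
width: 0.411
```

Call:
send_rows(series=[[0.005, -0.00038, 0, 0, 0, 0], [0.005, -0.00038, 0, 0, 0, 0], [0.005, -0.00038, 0, 0, 0, 0], [0.005, -0.00038, 0, 0, 0, 0], [0.005, -0.00038, 0, 0, 0, 0], [0.005, -0.00038, 0, 0, 0, 0], [0.005, -0.00037, 0, 0, 0, 0], [0.005, -0.00037, 0, 0, 0, 0], [0.005, -0.00037, 0, 0, 0, 0], [0.005, -0.00037, 0, 0, 0, 0], [0.005, -0.00037, 0, 0, 0, 0], [0, 0, 0, 0, 0, 0]])

```text
t: 52.18
eef_pos: [0.5764, -0.1195, 0.1112]
tool_rot: [0.115, 3.137, -0.001]
wrist_force: [1.8, -4.6, -4.6]
width: 0.415
```

```bash
python3 rel.py 2 wrist_28.png
```

```text
rel bay mm -43.8 -0.4 z 0.1112 yaw -4.2 F [ 1.8 -4.6 -4.6] w 0.415 t 52.1833
```

View pics/wrist_28.png

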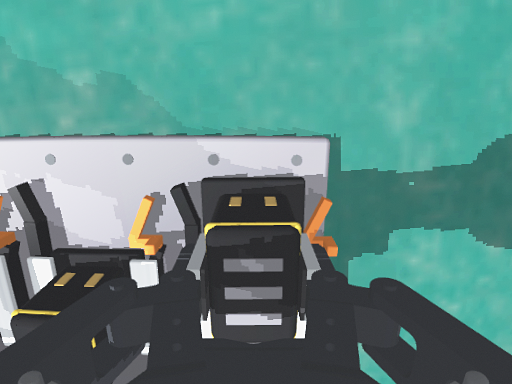

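Call:
send_rows(series=[[0.005, -0.00037, 0, 0, 0, 0], [0.005, -0.00037, 0, 0, 0, 0], [0.005, -0.00037, 0, 0, 0, 0], [0.005, -0.00037, 0, 0, 0, 0], [0.005, -0.00037, 0, 0, 0, 0], [0.005, -0.00037, 0, 0, 0, 0], [0.005, -0.00037, 0, 0, 0, 0], [0.004, -0.0003, 0, 0, 0, 0], [0.003, -0.0002, 0, 0, 0, 0], [0.002, -0.00015, 0, 0, 0, 0], [0, 0, 0, 0, 0, 0], [0, 0, 0, 0, 0, 0]])

```text
t: 53.23
eef_pos: [0.6191, -0.1223, 0.1111]
tool_rot: [0.115, 3.139, 0.0]
wrist_force: [-0.1, 0.3, -2.8]
width: 0.412
```

Call:
send_rows(series=[[0.001, -0.0001, 0, 0, 0, 0], [0.001, -0.0001, 0, 0, 0, 0], [0, 0, 0, 0, 0, 0]])

```text
t: 53.48
eef_pos: [0.6203, -0.1224, 0.111]
tool_rot: [-0.116, -3.137, -0.001]
wrist_force: [-5.0, 0.7, -0.2]
width: 0.411
```

```bash
python3 rel.py 2 wrist_29.png
```

```text
rel bay mm 0.2 -0.1 z 0.111 yaw -4.22 F [-5.   0.7 -0.2] w 0.411 t 53.4833
```

View pics/wrist_29.png

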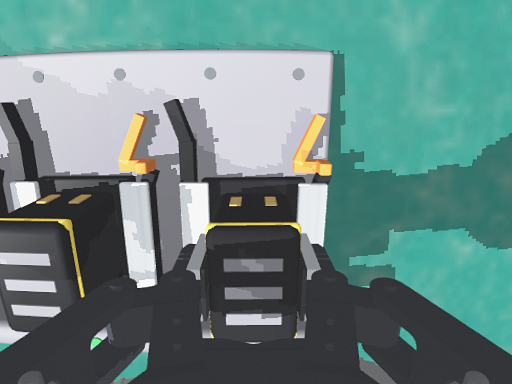

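Home against the stop, catch out. Release and go up for a final look.

Call:
send_rows(series=[[-0.001, 0.0001, -0.001, 0, 0, 0], [0, 0, -0.0005, 0, 0, 0], [0, 0, 0, 0, 0, 0]])

```text
t: 53.78
eef_pos: [0.6199, -0.1225, 0.1098]
tool_rot: [-0.115, -3.139, -0.0]
wrist_force: [-3.6, 1.1, 3.6]
width: 0.415
```

Call:
send_rows(series=[[0, 0, 0, 0, 0, 0], [0, 0, 0, 0, 0, 0], [0, 0, 0, 0, 0, 0], [0, 0, 0, 0, 0, 0], [0, 0, 0.02, 0, 0, 0], [0, 0, 0.035, 0, 0, 0], [0, 0, 0.04, 0, 0, 0], [-0.02, 0, 0.03, 0, 0, 0], [-0.025, -0.02, 0.02, 0, 0, 0], [-0.025, -0.03, 0.02, 0, 0, 0], [-0.025, -0.03, 0, 0, 0, 0], [-0.01, -0.01, 0, 0, 0, 0], [0, 0, 0, 0, 0, 0], [0, 0, 0, 0, 0, 0]], jaw=-0.1)

```text
t: 54.95
eef_pos: [0.5162, -0.2115, 0.2735]
tool_rot: [0.118, 3.139, 0.0]
wrist_force: [-0.2, 0.2, 0.9]
width: 0.553
```

```bash
python3 rel.py 1 wrist_30.png; python3 - <<'E'
from h import *
st=status.read_state();a=cv2.imread('pics/wrist_30.png')
y=np.radians(-4.2);xa=np.array([np.cos(y),np.sin(y)]);ya=np.array([-xa[1],xa[0]])
for k in range(3):
    b=np.array([.6135,-.2121])+(k-1)*.09*ya
    c=[np.r_[b+sx*.032*xa+sy*.027*ya,.018] for sx,sy in((-1,-1),(-1,1))]
    q=proj('wrist',c,st);cv2.polylines(a,[np.int32(q*8)],False,(255,0,255),1,cv2.LINE_AA,3)
cv2.imwrite('pics/w30z.png',cv2.resize(a[120:310,90:400],None,fx=2.5,fy=2.5,interpolation=cv2.INTER_CUBIC))
_,s=snap('side','sd30.png')
E
```

```text
rel bay mm -97.1 -6.5 z 0.2735 yaw -4.31 F [-0.2  0.2  0.9] w 0.553 t 54.95
```

View pics/w30z.png

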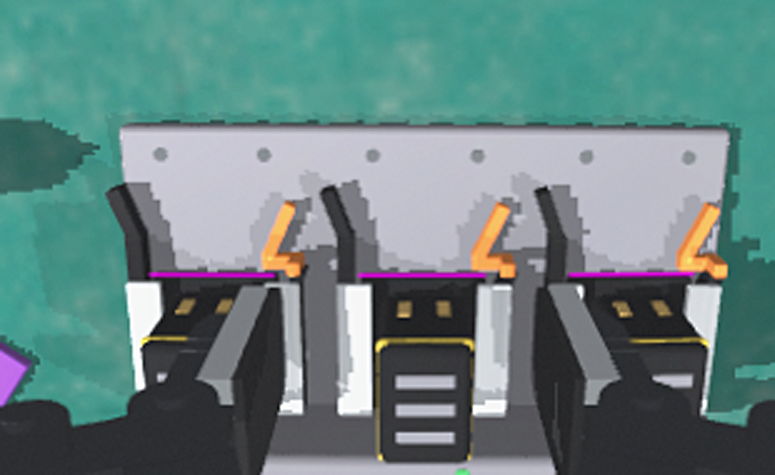

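View pics/sd30.png

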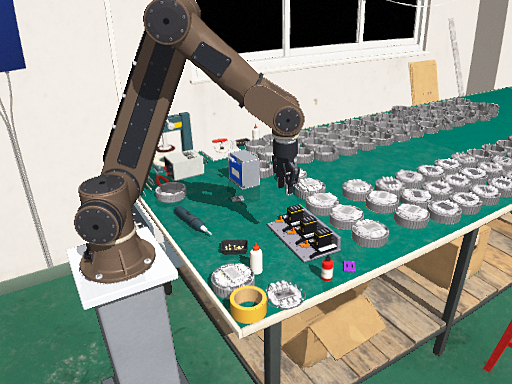

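```bash
python3 - <<'E'
from h import *
st={'eef_pos':np.array([0.56345601,0.09729836,0.31107039]),'tool_rot':np.array([-1.72997158e-01,3.13650772,3.15e-6])}
for a in (0,.04,.08,.12):
    b=a+np.arctan2(.016,.112);print(a,proj('wrist',[.6-.1131*np.sin(b),.2995,.01+.1131*np.cos(b)],st))
a=cv2.imread('pics/w25.png');cv2.imwrite('pics/w25z.png',cv2.resize(a[180:350,340:512],None,fx=3.5,fy=3.5,interpolation=cv2.INTER_CUBIC))
E
```

```text
0 [[475.69499936 233.34070507]]
0.04 [[476.64477379 228.39320885]]
0.08 [[477.4521697  223.38893917]]
0.12 [[478.11375106 218.34519151]]
```

View pics/w25z.png

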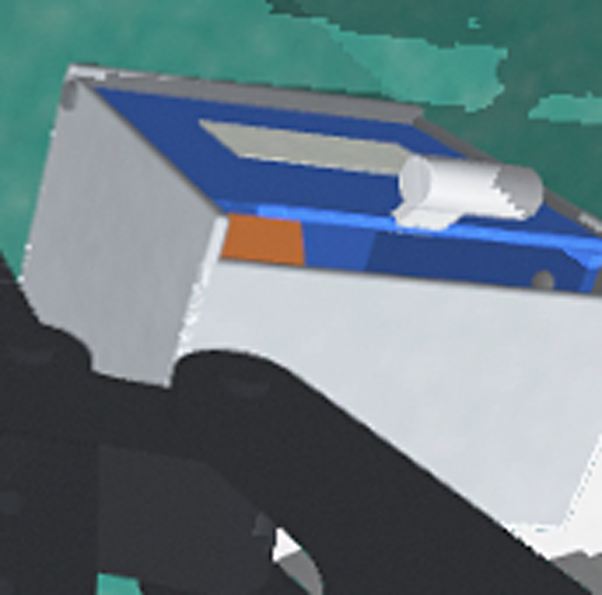

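```bash
python3 - <<'E'
from workcell import order,status
print(order.job_done(),status.read_state()['t'])
E
```

```text
the job is handed in; nothing more can be done
the job is handed in; nothing more can be done
```

The job is handed in, at about 55 s of the 210 s allowed, with the bin shut, the covers inside it and every pack on charge.

- **Bin:** I tipped it open by its pull bar and dropped in the three orange covers. My last look with it open showed the covers in the pocket, with one partly hidden. Leading the bar back left the bin short of shut, because the bar had slid in the grip. I then pushed it from the front with closed fingers until it met the stop at about 19 N. A later picture puts the bar within about 0.01 rad of its shut position. That picture shows orange of only one cover through the gap at the top, and no orange cover is left on the table.
- **Packs:** All three were slid into bays 0, 1 and 2, pushed against the back stop, and released. The final wrist picture shows each flange's rear edge on the fully-home line and all three orange catches out behind the flanges.
- **Left alone:** The tray, both bottles and the grey and purple look-alikes were not touched. I saw no sign of a knocked part or a slipping grip during the run.

No final check failed or disagreed.

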